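# Lock the film-cell holder onto the tilted test stage

### The job

Pick up the film-cell holder, the round one with two lugs on its rim, and set it on the tilted test stage with its lugs clear of the two hooks; press it down against the sprung platform, twist it clockwise under the hooks until you feel the end stop, without forcing the hooks round in their friction clamp, and let it rise so that both lugs sit in the locking notches and it stays there by itself. Leave the lug-less blank cover and the other things on the table where they are.

Things in the scene. Friction and masses are not known exactly. Their poses are not given: they have to be found in the camera images.
- holder_mid (a point): Film-cell holder, on its axis 22 mm above its underside: aluminium disc 64 mm across, 8 mm thick, with a grey grip bar on top, 50 mm long along its x, 20 mm wide along y, from 8 to 44 mm above the underside. z is its axis, out of the top; half a turn about z gives the same shape. About 150 g. Lies level on one of two fixed clear lids (6 mm thick, 130 x 120 mm), left or right.
- holder_lug (a point): Middle of the +x lug of the holder, 38.5 mm from its axis and 3 mm above its underside. Two equal lugs stick out of the rim at +x and -x, in line with the grip bar: 10 mm wide along y, 6 mm thick (0 to 6 mm above the underside), tips 45 mm from the axis.
- cover_mid (a point): Blank cover, 22 mm above its underside: same disc and grip bar as the holder but without lugs. It lies on the other lid; leave it alone.
- stage (a point): Test stage (fixed): centre of the top of its sprung platform when fully up, some 125 mm above the table. z is the stage's axis, leaning 32 degrees from vertical to the robot's left, partly also away from it; x points up the slope, y is level, roughly away from the robot. The platform is a black disc 64 mm across. Holder and stage share one axis when fitted.
- hooks (a point): On the stage's axis at the hooks' top, 7 mm above stage; same axes. Two steel hooks face each other across the platform, nominally at +y and -y, but their ring is clamped turned about z by up to 17 degrees either way, not reported: see or feel it. Each roof is 27 mm wide and 5 mm thick and reaches from its post (inner face at radius 48 mm) in to radius 36 mm.
- teeth (a point): On the stage's axis at the tips of the entry teeth, 2 mm below stage; same axes. Under each roof, going clockwise seen from above the stage: entry tooth 7 mm wide reaching down to here, locking notch 14 mm wide and 4 mm high, end stop 6 mm wide reaching 10 mm below here. The flat ring plate lies 13 mm below here.
- turn (a point): On the stage's axis, 4 mm below stage, where the underside of the locked holder lies; same axes. Lugs set 60 degrees anticlockwise of +y and -y clear the hooks. Pressed 9 mm or more below stage, the holder twists clockwise, lugs under the teeth, to the end stops, 45 to 80 degrees on. Let rise there, the lugs go up into the notches.
- clamp (a joint): How far the hooks' friction clamp has been forced round clockwise about the stage's axis since the start, in rad. Reads 0 at every start, whatever the hooks' angle. It slips only when a lug is driven against an end stop or a tooth with more than about 0.8 N m; twisting freely under the teeth takes 0.1 to 0.2 N m. Once it is past 0.15 rad the job is spoilt.
- platform (a joint): How far the platform has sunk along the stage's axis, in m: 0 fully up, 0.012 at its bottom stop. It pushes back with 3 N when up and 0.6 N more per mm (10 N at the bottom). Reads 0.004 with the holder locked and let go, 0 with it merely lying there, 0.008 with lugs caught under the entry teeth.
- battery: bystander: AA cell standing upright, 15 mm diameter, 50 mm tall, near the robot in front of the stage; origin at the centre of its underside. Leave alone.
- clip: bystander: black binder clip 30 x 18 mm, 30 mm tall, near the robot in front of the stage; origin at the centre of its underside. Leave alone.
- tweezers: bystander: steel tweezers lying flat, 145 mm long, 4 mm thick, left beyond the left lid; origin at the centre of its underside. Leave alone.
- carton: bystander: blue carton 50 x 85 mm, 35 mm tall, right beyond the right lid; origin at the centre of its underside. Leave alone.
- tissue_box: bystander: white box 80 x 80 mm, 50 mm tall, at the back left; origin at the centre of its underside. Leave alone.
- beaker: bystander: glass beaker 64 mm across, 70 mm tall, behind the stage; origin at the centre of its underside. Leave alone.
- bottle: bystander: white bottle 56 mm across, 130 mm tall, at the back right; origin at the centre of its underside. Leave alone.
Not all that is in view belongs to the job. What is shaped like the part that bears holder_mid but green is not meant. What is shaped like the part that bears stage but pink is not meant.

How it is judged:
On the way, in this order (a step that is already met when the one before it is completed fails the run):
1. the holder is lifted clear of its lid (height (world z) of holder_mid above 0.06 m and distance of holder_mid from where it was at the start of the episode above 0.03 m), for 0.1 s.
2. the holder lies square on the platform and presses it down more than 8 mm (x of holder_mid in the frame of stage between -0.006 and 0.006 m and y of holder_mid in the frame of stage between -0.006 and 0.006 m and z of holder_mid in the frame of stage between 0.006 and 0.0145 m and angle between the z axis of holder_mid and the z axis of stage, either way round below 0.08 rad and value of joint platform above 0.008 m), for 0.1 s.
At the end, for the whole second after the job is handed in: The holder stands still on the stage with both lugs up in the notches: its axis within 4.5 mm (each way) and 0.08 rad of the stage's, its middle 15 to 20.5 mm above the stage point along the axis (18 when locked), the platform held down between 2 and 6.5 mm (4 when locked) (x of holder_mid in the frame of stage between -0.0045 and 0.0045 m and y of holder_mid in the frame of stage between -0.0045 and 0.0045 m and z of holder_mid in the frame of stage between 0.015 and 0.0205 m and angle between the z axis of holder_mid and the z axis of stage, either way round below 0.08 rad and value of joint platform between 0.002 and 0.0065 m and linear speed of holder below 0.01 m/s); the robot touches nothing.
It fails at once if the hooks are forced round in their clamp by more than 0.15 rad (value of joint clamp above 0.15 rad or value of joint clamp below -0.15 rad).
It fails at once if the blank cover or another thing on the table is moved more than 25 mm (distance of any of cover_mid, battery, clip, tweezers, carton, tissue_box, beaker, bottle from where it was at the start of the episode above 0.025 m).
It also fails if it takes over 61 s, if anything falls off the work surface, if the arm or the gripper's body presses on something with over 40 N, if the wrist force passes 120 N, or if a joint passes its speed limit or range.

### The arm

A 7-joint arm with a two-finger parallel gripper is mounted at the origin on the work surface. World frame = base frame: x ahead of the robot, y to its left, z up, the work surface at z = 0. Lengths are in m, angles in rad, forces in N, time in s.
With the tool pointing down it reaches from about 0.425 to 0.925 m from the base axis. Payload 6.8 kg.
Tool frame: the origin (TCP) lies at the very end of the fingers, on their centre line; the grasp point (between the pads) lies 19 mm behind it; z points along the fingers, y is the line along which they close (so a half turn about z gives the same grasp; the last joint's range is limited). The gripper opens to 88 mm and grips with 3 to 60 N. Pads are 20 mm wide; open, the fingers measure 115 mm over their backs; the gripper's body (75 mm by 178 mm) begins 61 mm behind the grasp point.
Start: joints at [-1.402, 0.477, 0.022, 1.555, -0.011, 1.109, -0.083], TCP at [0.184, 0.649, 0.185] pointing down, gripper open.
Joint ranges: [-2.96, 2.96], [-0.34, 2.1], [-1.41, 1.46], [0.24, 2.44], [-1.37, 4.51], [0.17, 1.92], [-2.96, 2.96]. Speed limits (rad/s): [2.39, 2.39, 3.14, 3.14, 3.14, 3.14, 3.14].

### API

Orientations are given as a unit quaternion [x, y, z, w].
In Python, from station import read_state, read_camera, close_job gives the robot as it stands.
- The arm moves only by the tool apply_moves, never from a script. Its argument "increments" is one flat list of numbers, 5 for each row, row after row: the shift along the tool's x, y, z in cm, then the turn about the tool's z in rad, then the opening in per cent of the stroke, from 0 (shut) to 100 (fully open). A call has exactly 5 rows; each row shifts and turns the commanded pose from where the row before left it, along the tool's axes as they then stand; what a row does not reach is not made up. A row lasts 1/8 s, in which the tool goes at most 62.5 mm and 10.7 degrees, less where a joint would pass 70% of its speed; a pose out of reach is approached as far as the arm can. A call is refused whole if a number of a shift passes 6.25 or a number of a turn 0.188, either way. A call with a gripper value outside its range is refused whole. The fingers move at their own pace and stop on an object; "grip_force" is the grip in N (left out, the last holds). Time passes only in rows, so rows that do not move let the fingers close, or fill a call up. It gives the time, the measured TCP pose, the force, the opening and the grip force at its end, in the units of the state.
- read_state(): the state, without advancing time (a new reading comes with each control period).
- read_camera(name): name is "scene" or "top" or "wrist"; returns a dict with "pixels" (420x560x3 uint8, red, green, blue), "mtx" (3x3 intrinsics, pixels), "extrinsics" (4x4, takes a point from camera to world coordinates). Camera axes: x right, y up, looking along -z (the intrinsics and any distortion apply to the point x, -y, -z); pixel columns grow to the right and rows downward; lengths in m; the calibration is good to about 2 mm. A picture is of the moment at which its call begins. There is no depth.
- close_job(): hands the job in; it is judged then, once.
The state is a dict: "time": time; "qpos": joint angles; "dq": joint speeds; "effort": joint torques, N m; "position": TCP position; "ee_rot": TCP orientation; "force": force on the tool from outside, world axes, zero at the start; "moment": the same for the moment, N m; "width": finger opening in m; "finger_force": force on a finger pad.
Only numpy, scipy, OpenCV 4.12 (cv2) and the standard library are available. Lean on these libraries where they do the work, as an engineer would, in place of code of your own. Each camera call takes 0.05 s, during which the arm holds its last target. There are 200 camera calls.

## Working session

There is one attempt and no reset: what is moved stays moved. The work goes in short steps, Python scripts to look and compute and a tool call to move; the robot and the scene stay as the last step left them, time stands still between calls to the robot, and variables do not carry over. Pictures are saved under pics/ and viewed, at most 10 in all, crops included, and the job is handed in when it is done.

Besides the shell and the picture viewer there is one more tool, called after "Call:" as name(argument=value, ...), one argument or row to a line, values as JSON. apply_moves: Moves the arm, as the interface text tells. Its arguments: {"type":"object","properties":{"increments":{"type":"array"},"grip_force":{"type":"number"}},"required":["increments"]}

```bash
mkdir -p pics; python3 - <<'E'
from station import *
import cv2, numpy as np
s=read_state(); print({k:np.round(v,3).tolist() for k,v in s.items()})
for n in ("scene","top"):
    c=read_camera(n); cv2.imwrite(f"pics/{n}0.png",c["pixels"][:,:,::-1]); np.savez(f"{n}0.npz",**c)
    print(n,np.round(c["mtx"],1).tolist(),np.round(c["extrinsics"],3).tolist(),c.keys())
E
```

```text
{'time': 0.0, 'qpos': [-1.402, 0.478, 0.022, 1.556, -0.011, 1.109, -0.083], 'dq': [0.003, -0.0, -0.002, 0.002, 0.0, -0.0, 0.001], 'effort': [0.0, -58.285, 1.535, -27.262, -0.054, 0.017, 0.0], 'position': [0.184, 0.649, 0.184], 'ee_rot': [0.138, 0.99, -0.001, -0.0], 'force': [0.896, -0.606, -0.515], 'moment': [0.009, -0.021, 0.001], 'finger_force': 0.0, 'width': 0.088}
scene [[477.9, 0.0, 285.4], [0.0, 477.9, 203.6], [0.0, 0.0, 1.0]] [[-0.646, -0.518, 0.561, 1.115], [0.763, -0.458, 0.455, 0.443], [0.021, 0.722, 0.691, 0.799], [0.0, 0.0, 0.0, 1.0]] dict_keys(['pixels', 'mtx', 'extrinsics'])
top [[398.2, 0.0, 283.3], [0.0, 398.2, 208.1], [0.0, 0.0, 1.0]] [[-0.016, 0.996, -0.088, 0.479], [-1.0, -0.016, -0.006, -0.002], [-0.008, 0.088, 0.996, 1.051], [0.0, 0.0, 0.0, 1.0]] dict_keys(['pixels', 'mtx', 'extrinsics'])
```

View pics/scene0.png

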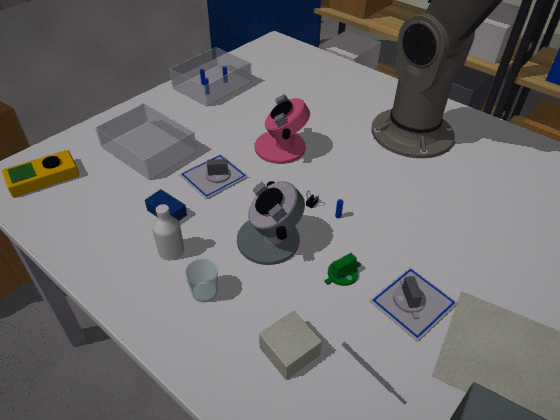

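View pics/top0.png

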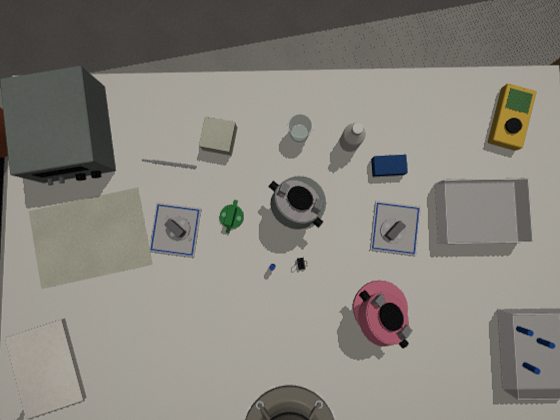

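```bash
python3 - <<'E'
import cv2, numpy as np
t=cv2.imread("pics/top0.png"); s=cv2.imread("pics/scene0.png")
c=lambda im,x,y,r,n:cv2.resize(im[y-r:y+r,x-r:x+r],(n,n),interpolation=cv2.INTER_CUBIC)
a=np.hstack([c(t,177,228,25,266),c(t,393,230,25,266),c(t,298,202,35,266)])
b=np.hstack([c(s,410,295,32,266),c(s,216,170,25,266),c(s,272,205,40,266)])
cv2.imwrite("pics/mos.png",np.vstack([a,b]))
E
```

```text
(no output)
```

View pics/mos.png

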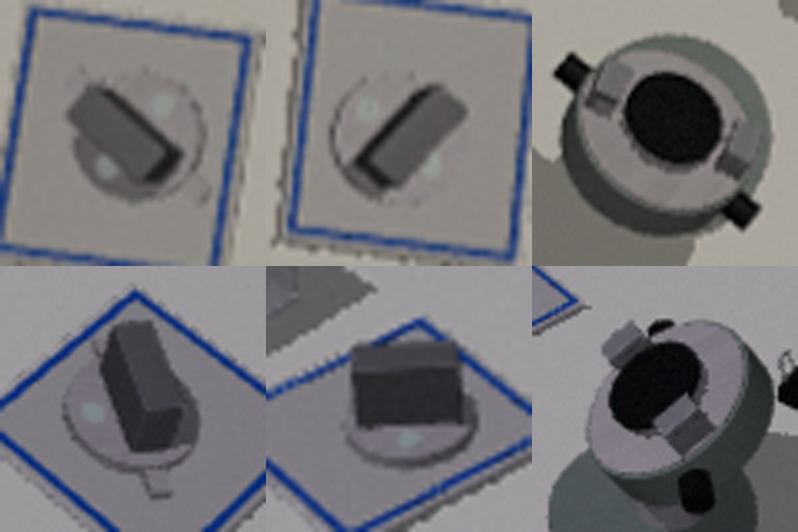

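The left part has lugs (seen at the lower right in both left cells), so it is the holder. The cover is on the right. Next I measure the holder bar and fit ellipses to the platform.

```bash
cat > h.py <<'E'
import cv2, numpy as np
def load(n): return dict(np.load(n))
def ray(c,u,v):
    K,E=c["mtx"],c["extrinsics"]; d=np.linalg.solve(K,[u,v,1.]); d=E[:3,:3]@(d*[1,-1,-1]); return E[:3,3],d/np.linalg.norm(d)
def plane(c,u,v,z):
    o,d=ray(c,u,v); return o+d*(z-o[2])/d[2]
def tri(a,b):
    (o,d),(p,e)=a,b; t=np.linalg.lstsq(np.c_[d,-e],p-o,rcond=None)[0]; q,r=o+d*t[0],p+e*t[1]; return (q+r)/2,np.linalg.norm(q-r)
def proj(c,X):
    E=c["extrinsics"]; p=E[:3,:3].T@(np.asarray(X)-E[:3,3]); p=c["mtx"]@(p*[1,-1,-1]); return p[:2]/p[2]
def blob(c,x,y,r,lo,hi,k=6):
    im=c["pixels"][y-r:y+r,x-r:x+r]; g=cv2.resize(im.max(2),None,fx=k,fy=k,interpolation=cv2.INTER_CUBIC)
    m=cv2.inRange(g,lo,hi); m=cv2.morphologyEx(m,cv2.MORPH_OPEN,np.ones((5,5)))
    n,l,st,ce=cv2.connectedComponentsWithStats(m); 
    i=l[r*k,r*k] or 1+np.argmin(np.linalg.norm(ce[1:]-r*k,axis=1)); 
    ct=max(cv2.findContours((l==i).astype(np.uint8),0,1)[0],key=cv2.contourArea)
    return (ct.reshape(-1,2)+.5)/k-.5+[x-r,y-r]
def circ_normals(c,ct,R):
    # circle pose from ellipse cone: two (centre,normal) in world
    K,E=c["mtx"],c["extrinsics"]; p=(np.c_[ct,np.ones(len(ct))]@np.linalg.inv(K).T)[:,:2]
    s=1000; (x,y),(a,b),th=cv2.fitEllipse((p*s).astype(np.float32)); th=np.radians(th)
    x,y,a,b=x/s,y/s,a/2/s,b/2/s
    Rr=np.array([[np.cos(th),-np.sin(th)],[np.sin(th),np.cos(th)]]); A=Rr@np.diag([a**-2,b**-2])@Rr.T
    cc=np.array([x,y]); Q=np.zeros((3,3)); Q[:2,:2]=A; Q[:2,2]=Q[2,:2]=-A@cc; Q[2,2]=cc@A@cc-1
    w,V=np.linalg.eigh(Q); w,V=w[::-1],V[:,::-1] # l1>=l2>0>l3
    if V[2,2]<0: V[:,2]*=-1
    out=[]
    for sg in(1,-1):
        n=V@np.array([sg*np.sqrt((w[0]-w[1])/(w[0]-w[2])),0,-np.sqrt((w[1]-w[2])/(w[0]-w[2]))])
        # centre: Q^-1 n direction
        d=np.linalg.solve(Q,n); d*=np.sign(d[2])
        # scale through area: depth
        z=R/np.sqrt(-w[2]*w[2]/(w[0]*w[1])) if 0 else None
        out.append((E[:3,:3]@(n*[1,-1,-1]),E[:3,:3]@(d/np.linalg.norm(d)*[1,-1,-1])))
    return out,b/a
E
python3 - <<'E'
from h import *
t,s=load("top0.npz"),load("scene0.npz")
for n,c,x,y in(("top",t,300,198),("scene",s,269,202)):
    print(n,c["pixels"][y,x])
    ct=blob(c,x,y,35,0,45); print(len(ct),np.round(cv2.fitEllipse(ct.astype(np.float32)),2) if 0 else cv2.fitEllipse(ct.astype(np.float32)))
    o,r=circ_normals(c,ct,.032); print(r,[np.round(q,3).tolist() for p in o for q in p])
    print(np.degrees(np.arccos([p[0][2] for p in o])),[np.degrees(np.arctan2(p[0][1],p[0][0])) for p in o])
print(t["pixels"][215:243:3,165:192:3].max(2))
print(t["pixels"][198,260:340].max(1)); print(t["pixels"][170:230,300].max(1))
E
```

```text
top [17 18 17]
414 ((299.686767578125, 197.81649780273438), (21.960012435913086, 26.348669052124023), 126.4721450805664)
1.1998478901361749 [[-0.529, 0.366, 0.766], [0.113, -0.035, -0.993], [0.341, -0.308, 0.888], [0.113, -0.035, -0.993]]
[40.03721923 27.32753238] [np.float64(145.30232368104996), np.float64(-42.07058094778424)]
scene [ 8 10 11]
461 ((268.2025451660156, 200.08802795410156), (20.233142852783203, 31.613313674926758), 48.146915435791016)
1.5624519780363937 [[0.394, -0.332, 0.857], [-0.541, -0.486, -0.686], [0.299, 0.954, 0.022], [-0.541, -0.485, -0.687]]
[31.01450346 88.76209397] [np.float64(-40.123203588227454), np.float64(72.60807039514997)]
[[140 141 141 140 141 141 140 139 139]
 [133 123 113 132 131 132 127 133 141]
 [140  81  81  66 134 134 146 132 142]
 [ 75  82  81  83  51 137 141 132 114]
 [134  80  82  84  83  50 138 132 115]
 [119  93  79  82  83  87  43 129 104]
 [142  91 133  79  84  83  29 127 105]
 [138 116 110  92  74  33  85 128 129]
 [140 140 123  95  91  89 118 137 132]
 [141 140 141 140 142 140 138 139 141]]
[168 167 168 169 168 169 167 169 169 170 159  50  46  46  61 104 120 134
 133 135 135 134 126 110 136 133 109  63   3   9  15  16  17  17  17  13
  17  12  18  18  18  19  16  21  17  11  20  19  17  15  15   6  44 105
 139 131 117 114 128 110  97 101 100 100 101 124 175 169 168 169 168 170
 169 168 168 167 169 169 168 169]
[169 168 169 169 170 159 120  95 100  96  99 117 141 139 142 123  61  11
  17  18  12  17  17  16  15  18  16  13  18  16  13  18  17  18  14  16
  20  19  12  15  57  80 104 131 132 129 129 130 133 136 138 120  85  68
  53  52  47  44  62  96]
```

```bash
python3 - <<'E'
from h import *
t,s=load("top0.npz"),load("scene0.npz")
for n,a,b in(("disc",(299.7,197.8),(268.5,201)),("roofUL",(283.3,189.1),(278.9,208.9)),("roofLR",(318.3,205.9),(260,188.8)),("xUL",(283.3,189.1),(260,188.8)),("knobUL",(273.3,185.4),(281.6,232.8)),("knobLR",(317.7+0,222.3),(271,184))):
    X,e=tri(ray(t,*a),ray(s,*b)); print(n,X.round(3),round(e,4))
ct=blob(t,177,228,25,60,100); r=cv2.minAreaRect(ct.astype(np.float32)); print(r,plane(t,*r[0],.05), [plane(t,*p,.05).round(4) for p in cv2.boxPoints(r)])
ts,ss=t["pixels"],s["pixels"]
c=lambda im,x,y,r,n:cv2.resize(im[y-r:y+r,x-r:x+r],(n,n),interpolation=cv2.INTER_CUBIC)
cv2.imwrite("pics/z.png",np.hstack([c(ts,298,205,42,400),c(ss,272,215,48,400)])[:,:,::-1])
E
```

```text
disc [ 0.584 -0.034  0.123] 0.0016
roofUL [0.601 0.006 0.139] 0.0064
roofLR [ 0.564 -0.077  0.118] 0.0031
xUL [ 0.608 -0.011  0.185] 0.0343
knobUL [0.617 0.029 0.099] 0.0037
knobLR [ 0.527 -0.077  0.107] 0.0003
((172.7264862060547, 230.55789184570312), (23.411712646484375, 13.861595153808594), 45.84251022338867) [0.51483588 0.28324159 0.05      ] [array([0.5244, 0.3164, 0.05  ]), array([0.5483, 0.2916, 0.05  ]), array([0.5053, 0.2501, 0.05  ]), array([0.4816, 0.275 , 0.05  ])]
```

View pics/z.png

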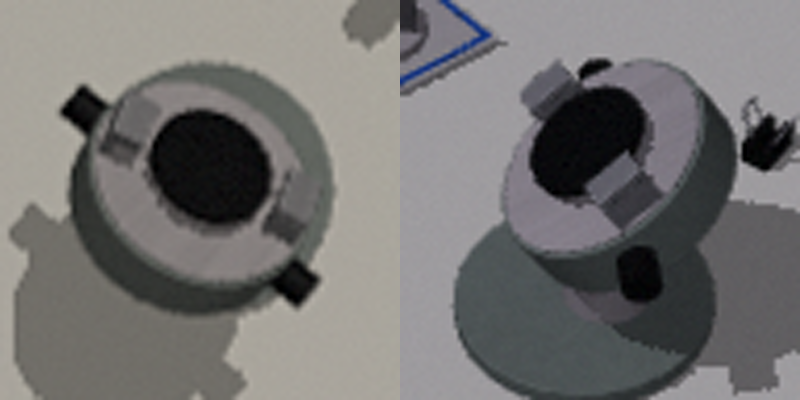

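The pictures agree that the stage axis leans away and to the right, at about azimuth -41°. That contradicts "left" in the text. The platform centre is at about (0.584, -0.034, 0.123). The moves only turn the tool about its own z, so I'll test whether it tilts at the edge of the reach.

Call:
apply_moves(
  increments=[0, -6, 0, 0, 100, 0, -6, 0, 0, 100, 0, -6, 0, 0, 100, 0, -6, 0, 0, 100, 0, -6, 0, 0, 100],
)

```text
time: 0.72
position: [0.1019, 0.3586, 0.1842]
ee_rot: [0.138, 0.99, -0.0, 0.0]
force: [-0.7, -0.3, 1.2]
width: 0.0877
finger_force: 0.0
```

Call:
apply_moves(
  increments=[0, -6, 0, 0, 100, 0, -6, 0, 0, 100, 0, 0, 0, 0, 100, 0, 0, 0, 0, 100, 0, 0, 0, 0, 100],
)

```text
time: 1.35
position: [0.0698, 0.2465, 0.1848]
ee_rot: [0.138, 0.99, 0.0, -0.0]
force: [-0.2, 0.6, 0.1]
width: 0.0877
finger_force: 0.0
```

```bash
python3 - <<'E'
from station import *
import numpy as np
s=read_state(); print({k:np.round(v,3).tolist() for k,v in s.items()})
E
```

```text
{'time': 1.35, 'qpos': [-1.441, -0.279, -0.078, 2.407, -0.026, 1.013, -0.209], 'dq': [-0.0, 0.007, 0.001, 0.001, 0.0, 0.004, -0.001], 'effort': [0.038, -8.19, -0.296, -25.646, -0.052, 0.014, 0.001], 'position': [0.07, 0.246, 0.185], 'ee_rot': [0.138, 0.99, 0.0, -0.0], 'force': [-0.248, 0.598, 0.129], 'moment': [0.061, -0.004, 0.0], 'finger_force': 0.0, 'width': 0.088}
```

Call:
apply_moves(
  increments=[0, -6, 0, 0, 100, 0, -6, 0, 0, 100, 0, 0, 0, 0, 100, 0, 0, 0, 0, 100, 0, 0, 0, 0, 100],
)

```text
time: 1.98
position: [0.063, 0.2178, 0.1825]
ee_rot: [0.136, 0.991, -0.009, -0.003]
force: [0.7, 0.3, -0.1]
width: 0.0878
finger_force: 0.0
```

```bash
python3 - <<'E'
from station import *
import numpy as np
s=read_state(); print({k:np.round(v,3).tolist() for k,v in s.items()})
E
```

```text
{'time': 1.975, 'qpos': [-1.029, -0.317, -0.393, 2.425, -0.146, 1.033, -0.029], 'dq': [-0.003, -0.006, -0.008, 0.002, -0.006, 0.0, 0.005], 'effort': [0.653, -4.572, 1.625, -25.558, -0.043, 0.08, -0.015], 'position': [0.063, 0.218, 0.182], 'ee_rot': [0.136, 0.991, -0.009, -0.003], 'force': [0.745, 0.272, -0.061], 'moment': [-0.017, 0.02, 0.032], 'finger_force': 0.0, 'width': 0.088}
```

Call:
apply_moves(
  increments=[0, -6, 0, 0, 100, 0, -6, 0, 0, 100, 0, -6, 0, 0, 100, 0, -6, 0, 0, 100, 0, -6, 0, 0, 100],
)

```text
time: 2.6
position: [0.0486, 0.155, 0.1864]
ee_rot: [0.125, 0.988, -0.082, -0.029]
force: [-0.6, -0.2, -0.1]
width: 0.0875
finger_force: 0.0
```

```bash
python3 - <<'E'
from station import *
import numpy as np
s=read_state(); print({k:np.round(v,3).tolist() for k,v in s.items()})
E
```

```text
{'time': 2.6, 'qpos': [-0.852, -0.336, -0.474, 2.434, -0.198, 1.19, 0.12], 'dq': [2.006, -0.005, -1.385, 0.006, -0.289, 0.05, 0.769], 'effort': [-19.958, 0.413, 8.74, -24.707, 0.657, 0.806, -1.571], 'position': [0.049, 0.155, 0.186], 'ee_rot': [0.125, 0.988, -0.082, -0.029], 'force': [-0.587, -0.189, -0.074], 'moment': [0.112, -0.052, 0.02], 'finger_force': 0.0, 'width': 0.088}
```

Call:
apply_moves(
  increments=[0, 6, 0, 0, 100, 0, 6, 0, 0, 100, 0, 6, 0, 0, 100, 0, 6, 0, 0, 100, 0, 0, 0, 0, 100],
)

```text
time: 3.22
position: [0.115, 0.384, 0.1423]
ee_rot: [0.135, 0.987, -0.084, -0.03]
force: [-0.1, -0.7, 0.8]
width: 0.0878
finger_force: 0.0
```

```bash
python3 - <<'E'
from station import *
import numpy as np
from scipy.spatial.transform import Rotation as R
s=read_state(); print({k:np.round(s[k],3).tolist() for k in("qpos","position","ee_rot")}); print(R.from_quat(s["ee_rot"]).as_matrix().round(3))
E
```

```text
{'qpos': [-0.867, 0.245, -0.591, 2.057, 0.084, 1.05, -0.205], 'position': [0.115, 0.384, 0.142], 'ee_rot': [0.135, 0.987, -0.084, -0.03]}
[[-0.962  0.262 -0.081]
 [ 0.272  0.949 -0.158]
 [ 0.036 -0.174 -0.984]]
```

Call:
apply_moves(
  increments=[-1.6, 4.6, -3, 0, 100, -1.6, 4.6, -3, 0, 100, -1.6, 4.6, -3, 0, 100, -1.6, 4.6, -3, 0, 100, -1.6, 4.6, -3, 0, 100],
)

```text
time: 3.85
position: [0.2648, 0.6013, 0.2508]
ee_rot: [0.136, 0.987, -0.084, -0.027]
force: [-0.2, 1.2, -0.2]
width: 0.0879
finger_force: 0.0
```

Call:
apply_moves(
  increments=[-1.6, 4.6, -3, 0, 100, -1.6, 4.6, -3, 0, 100, -1.6, 4.6, -3, 0, 100, -1.6, 4.6, -3, 0, 100, -1.6, 4.6, -3, 0, 100],
)

```text
time: 4.47
position: [0.3893, 0.7456, 0.3088]
ee_rot: [0.175, 0.98, -0.075, -0.051]
force: [1.5, -0.3, -0.8]
width: 0.0879
finger_force: 0.0
```

```bash
cat > st.py <<'E'
from station import *
import numpy as np
from scipy.spatial.transform import Rotation as R
s=read_state(); print(round(s["time"],2),{k:np.round(s[k],3).tolist() for k in("qpos","position","force","moment","width","finger_force")})
M=R.from_quat(s["ee_rot"]).as_matrix(); z=M[:,2]; print(M.round(3).tolist(),"tilt",np.degrees(np.arccos(-z[2])).round(1),"tip az",np.degrees(np.arctan2(z[1],z[0])).round(1),"y az",np.degrees(np.arctan2(M[1,1],M[0,1])).round(1))
def loc(target): return (M.T@(np.array(target)-s["position"])*100).round(2)
E
python3 st.py
```

```text
4.47 {'qpos': [-1.172, 0.938, 0.141, 0.497, -0.173, 1.883, 0.101], 'position': [0.389, 0.746, 0.309], 'force': [1.513, -0.303, -0.842], 'moment': [0.087, -0.212, 0.037], 'width': 0.088, 'finger_force': 0.0}
[[-0.934, 0.335, -0.127], [0.351, 0.928, -0.129], [0.074, -0.165, -0.983]] tilt 10.4 tip az -134.4 y az 70.1
```

Call:
apply_moves(
  increments=[-1.8, 5, -1, 0, 100, -1.8, 5, -1, 0, 100, -1.8, 5, -1, 0, 100, -1.8, 5, -1, 0, 100, 0, 0, 0, 0, 100],
)

```text
time: 5.1
position: [0.4622, 0.7883, 0.2932]
ee_rot: [0.202, 0.978, -0.019, -0.041]
force: [-0.4, -0.1, 0.1]
width: 0.0882
finger_force: 0.0
```

```bash
python3 st.py
```

```text
5.1 {'qpos': [-1.165, 1.14, 0.931, 0.244, -0.925, 1.915, 0.182], 'position': [0.462, 0.788, 0.293], 'force': [-0.377, -0.122, 0.132], 'moment': [-0.032, -0.103, 0.035], 'width': 0.088, 'finger_force': 0.0}
[[-0.915, 0.393, -0.088], [0.396, 0.918, -0.021], [0.073, -0.054, -0.996]] tilt 5.2 tip az -166.6 y az 66.8
```

Call:
apply_moves(
  increments=[-5, 2.2, -0.5, 0, 100, -5, 2.2, -0.5, 0, 100, -5, 2.2, -0.5, 0, 100, 0, 0, 0, 0, 100, 0, 0, 0, 0, 100],
)

```text
time: 5.72
position: [0.5771, 0.7316, 0.2764]
ee_rot: [0.2, 0.979, 0.001, -0.038]
force: [-0.7, 1.0, 0.5]
width: 0.0873
finger_force: 0.0
```

```bash
python3 st.py
```

```text
5.72 {'qpos': [-1.032, 1.21, 1.375, 0.241, -1.363, 1.915, 0.362], 'position': [0.577, 0.732, 0.276], 'force': [-0.698, 0.965, 0.501], 'moment': [-0.046, -0.049, -0.029], 'width': 0.087, 'finger_force': 0.0}
[[-0.917, 0.391, -0.074], [0.391, 0.92, 0.017], [0.075, -0.013, -0.997]] tilt 4.4 tip az 167.1 y az 67.0
```

Call:
apply_moves(
  increments=[2.7, -3.8, -0.5, 0, 100, 2.7, -3.8, -0.5, 0, 100, 2.7, -3.8, -0.5, 0, 100, 2.7, -3.8, -0.5, 0, 100, -3.4, -4.3, 1, 0, 100],
)

```text
time: 6.35
position: [0.4427, 0.5978, 0.2938]
ee_rot: [0.193, 0.98, 0.003, -0.036]
force: [2.4, 0.0, 0.2]
width: 0.0876
finger_force: 0.0
```

Call:
apply_moves(
  increments=[-3.4, -4.3, 1, 0, 100, -3.4, -4.3, 1, 0, 100, -3.4, -4.3, 1, 0, 100, -3.4, -4.3, 1, 0, 100, -3.4, -4.3, 1, 0, 100],
)

```text
time: 6.98
position: [0.5161, 0.3296, 0.2326]
ee_rot: [0.198, 0.98, 0.002, -0.036]
force: [0.3, 0.2, -0.6]
width: 0.0879
finger_force: 0.0
```

Call:
apply_moves(
  increments=[0, 0, 0, 0.18, 100, 0, 0, 0, 0.18, 100, 0, 0, 0, 0.18, 100, 0, 0, 0, 0.18, 100, 0, 0, 0, 0.18, 100],
)

```text
time: 7.6
position: [0.516, 0.3311, 0.2329]
ee_rot: [0.607, 0.794, -0.014, -0.034]
force: [-0.6, 0.3, -0.2]
width: 0.0878
finger_force: 0.0
```

Call:
apply_moves(
  increments=[0, 0, 0, 0.18, 100, 0, 0, 0, 0.18, 100, 0, 0, 0, 0.18, 100, 0, 0, 0, 0.18, 100, 0, 0, 0, 0.18, 100],
)

```text
time: 8.22
position: [0.516, 0.3311, 0.2328]
ee_rot: [0.892, 0.451, -0.027, -0.024]
force: [-0.6, -0.7, -0.1]
width: 0.088
finger_force: 0.0
```

```bash
python3 st.py; python3 - <<'E'
from station import *
import cv2,numpy as np
c=read_camera("wrist"); cv2.imwrite("pics/w1.png",c["pixels"][:,:,::-1]); np.savez("w1.npz",**c); print(c["extrinsics"].round(3).tolist(),c["mtx"].round(1).tolist())
E
```

```text
8.22 {'qpos': [-1.455, 0.818, 1.439, 1.662, -0.835, 1.485, -0.54], 'position': [0.516, 0.331, 0.233], 'force': [-0.613, -0.719, -0.126], 'moment': [-0.094, 0.065, -0.046], 'width': 0.088, 'finger_force': 0.0}
[[0.592, 0.803, -0.071], [0.805, -0.592, 0.019], [-0.027, -0.068, -0.997]] tilt 4.2 tip az 165.0 y az -36.4
[[0.803, 0.555, 0.216, 0.57], [-0.591, 0.785, 0.183, 0.382], [-0.069, -0.274, 0.959, 0.43], [0.0, 0.0, 0.0, 1.0]] [[315.8, 0.0, 278.5], [0.0, 315.8, 210.6], [0.0, 0.0, 1.0]]
```

View pics/w1.png

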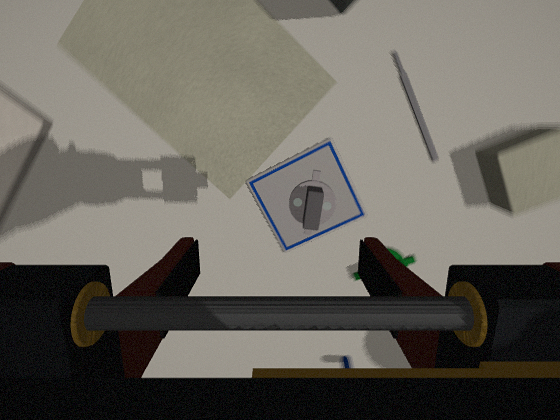

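The wrist view shows the holder on its lid at about (313, 205), with one lug at (316, 173) and the bar nearly vertical in the image.

```bash
python3 - <<'E'
from h import *
w=load("w1.npz"); p=w["pixels"]
print(p[180:236:4,296:332:3].max(2))
for lo,hi in((55,105),(20,105)):
    ct=blob(w,313,200,30,lo,hi); r=cv2.minAreaRect(ct.astype(np.float32)); print(r,[plane(w,*q,.05).round(4).tolist() for q in cv2.boxPoints(r)],plane(w,*r[0],.05))
print("lug",plane(w,316,173,.012))
E
```

```text
[[135 137 133 131  76  74 112 126 132 134 132 135]
 [129  66 132 126 128 132 130 127 130 127 109 136]
 [ 83  82  86  87  39  39  41  41  37 127 127 120]
 [ 82  84  84  89  55  77  73  70  54  84 127 127]
 [ 86  87  86  84  66  79  80  77  80  76 127 125]
 [123 121  86  56  77  75  81  80  79 124 129 123]
 [118 116  83  33  80  77  81  77  82 137 134 134]
 [ 90  87  89  27  75  79  79  78  78 133 137 139]
 [ 86  87  84  49  82  78  79  81  79 130 128 127]
 [ 86  85  86  68  81  79  79  80  91 126 128 127]
 [117  82  68  75  76  82  81  83 115 126 129 129]
 [133 133 109  81  81  80  83  77 129 134 132 128]
 [133 134 124  67  75  74  82  76 129 136 140 112]
 [132 131 127 121 126 129 133 139 112 117 121 151]]
((312.922119140625, 210.08836364746094), (16.61660385131836, 40.06204605102539), 8.997116088867188) [[0.4943, 0.2733, 0.05], [0.5301, 0.3107, 0.05], [0.5445, 0.2965, 0.05], [0.5093, 0.2586, 0.05]] [0.51987132 0.28511047 0.05      ]
((305.1173400878906, 203.7761993408203), (34.00828552246094, 50.08990478515625), 8.997114181518555) [[0.4786, 0.2888, 0.05], [0.5237, 0.3345, 0.05], [0.5529, 0.3055, 0.05], [0.5093, 0.2586, 0.05]] [0.51663384 0.29735673 0.05      ]
lug [0.54718122 0.31511306 0.012     ]
```

```bash
cat >> st.py <<'E'
def locT(target,turn):
    return ((M@R.from_rotvec([0,0,turn]).as_matrix()).T@(np.array(target)-s["position"])*100).round(2)
E
python3 -c "
from st import *
print(locT([.520,.285,.10],.125),locT([.52,.285,.021],.125))"
```

```text
8.28 {'qpos': [-1.454, 0.818, 1.439, 1.662, -0.835, 1.485, -0.547], 'position': [0.516, 0.331, 0.233], 'force': [-0.248, -0.725, -0.541], 'moment': [-0.074, 0.046, 0.038], 'width': 0.088, 'finger_force': 0.0}
[[0.598, 0.798, -0.07], [0.801, -0.598, 0.019], [-0.027, -0.068, -0.997]] tilt 4.2 tip az 164.9 y az -36.8
[-2.57  4.32 13.14] [-2.3   4.83 21.02]
```

Call:
apply_moves(
  increments=[0, 0, 0, 0.12, 100, -0.9, 1.4, 4.4, 0, 100, -0.9, 1.4, 4.4, 0, 100, -0.8, 1.5, 4.4, 0, 100, 0, 0, 0, 0, 100],
)

```text
time: 8.9
position: [0.5194, 0.283, 0.0973]
ee_rot: [0.917, 0.398, -0.031, -0.023]
force: [-0.3, 0.6, 0.5]
width: 0.0878
finger_force: 0.0
```

```bash
python3 -c "
from st import *
print(loc([.52,.285,.021]))"
```

```text
8.9 {'qpos': [-1.362, 0.912, 1.302, 1.841, -0.957, 1.273, -0.486], 'position': [0.519, 0.283, 0.097], 'force': [-0.286, 0.567, 0.529], 'moment': [-0.027, 0.076, 0.053], 'width': 0.088, 'finger_force': 0.0}
[[0.681, 0.728, -0.074], [0.731, -0.682, 0.018], [-0.038, -0.066, -0.997]] tilt 4.4 tip az 166.5 y az -43.1
[0.47 0.42 7.61]
```

Call:
apply_moves(
  increments=[0.2, 0.2, 2.5, 0, 100, 0.2, 0.2, 2.5, 0, 100, 0.1, 0, 2.6, 0, 100, 0, 0, 0, 0, 100, 0, 0, 0, 0, 0],
  grip_force=40,
)

```text
time: 9.52
position: [0.5243, 0.2843, 0.0241]
ee_rot: [0.918, 0.396, -0.027, -0.022]
force: [0.2, 0.0, 0.0]
width: 0.0811
finger_force: 0.0
```

Call:
apply_moves(
  increments=[0, 0, 0, 0, 0, 0, 0, 0, 0, 0, 0, 0, 0, 0, 0, 0, 0, 0, 0, 0, 0, 0, 0, 0, 0],
)

```text
time: 10.15
position: [0.5239, 0.2845, 0.0238]
ee_rot: [0.918, 0.396, -0.027, -0.022]
force: [0.5, 0.3, -0.2]
width: 0.0312
finger_force: 0.0
```

```bash
python3 -c "
from st import *"
```

```text
10.15 {'qpos': [-1.318, 0.989, 1.205, 1.877, -1.06, 1.174, -0.433], 'position': [0.524, 0.285, 0.024], 'force': [0.519, 0.279, -0.231], 'moment': [-0.116, 0.04, 0.025], 'width': 0.031, 'finger_force': 0.0}
[[0.685, 0.725, -0.067], [0.728, -0.686, 0.02], [-0.032, -0.063, -0.998]] tilt 4.0 tip az 163.6 y az -43.4
```

Call:
apply_moves(
  increments=[0, 0, 0, 0, 0, 0, 0, 0, 0, 0, 0, 0, -2, 0, 0, 0, 0, -4, 0, 0, 0, 0, -5, 0, 0],
)

```text
time: 10.78
position: [0.5311, 0.282, 0.1354]
ee_rot: [0.918, 0.396, -0.027, -0.022]
force: [1.2, 0.9, 0.7]
width: 0.0005
finger_force: 0.0
```

```bash
python3 -c "
from st import *
print(loc([.40,.12,.33]))"
```

```text
10.78 {'qpos': [-1.36, 0.882, 1.342, 1.792, -0.915, 1.326, -0.516], 'position': [0.531, 0.282, 0.135], 'force': [1.166, 0.907, 0.688], 'moment': [-0.026, 0.022, 0.023], 'width': 0.0, 'finger_force': 0.0}
[[0.686, 0.725, -0.068], [0.727, -0.686, 0.019], [-0.033, -0.062, -0.998]] tilt 4.0 tip az 164.3 y az -43.4
[-21.41   0.39 -18.83]
```

```bash
python3 - <<'E'
from station import *
import cv2,numpy as np
ims=[]
for n in("wrist","scene"):
    c=read_camera(n); np.savez(n+"2.npz",**c); ims.append(c["pixels"])
s=ims[1][210:350,330:500]; s=cv2.resize(s,(510,420),interpolation=cv2.INTER_CUBIC)
cv2.imwrite("pics/m2.png",cv2.resize(np.hstack([ims[0],s]),(796,313))[:,:,::-1])
E
```

```text
(no output)
```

View pics/m2.png

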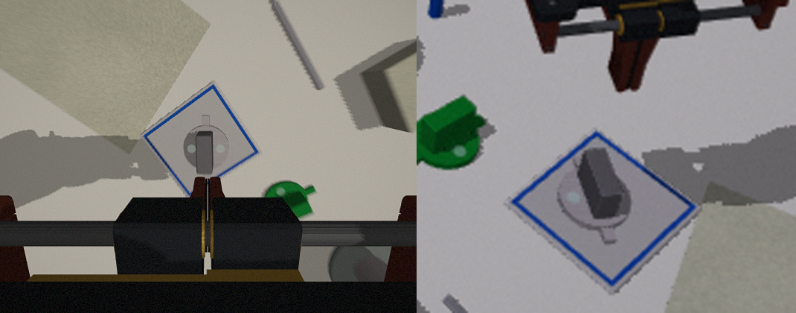

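```bash
python3 - <<'E'
from h import *
s,w,w1,t=load("scene2.npz"),load("wrist2.npz"),load("w1.npz"),load("top0.npz")
P=[.531,.282,.135]; print("tcp in scene",proj(s,P),"wrist",proj(w,P),"cam",w["extrinsics"][:3,3])
H=[.52,.285,.05]; print("H scene",proj(s,H),"wrist2",proj(w,H),"w1",proj(w1,H),"top",proj(t,H))
# bar top centre in wrist2
ct=blob(w,275,202,30,60,110); r=cv2.minAreaRect(ct.astype(np.float32)); print(r,plane(w,*r[0],.05))
print(tri(ray(w,*r[0]),ray(w1,312.9,210.1)))
ct=blob(s,406,287,22,60,110); print(cv2.minAreaRect(ct.astype(np.float32)))
E
```

```text
tcp in scene [418.85254544 261.20496874] wrist [278.27600741 233.92757237] cam [0.59101784 0.32726663 0.33234535]
H scene [413.59427708 286.76356521] wrist2 [273.28667575 207.04572166] w1 [313.05834408 210.10072054] top [172.04684101 228.51529019]
((265.63055419921875, 203.7740936279297), (56.54374694824219, 38.01069641113281), 88.06673431396484) [0.51690228 0.29209916 0.05      ]
(array([0.52588355, 0.295858  , 0.08818335]), np.float64(0.002781210097591685))
((401.6996765136719, 284.4071960449219), (4.624478816986084, 2.151988983154297), 74.05460357666016)
```

```bash
python3 - <<'E'
from h import *
s,w=load("scene2.npz"),load("wrist2.npz")
print(tri(ray(s,423,250),ray(w,278,240)))
a=s["pixels"][225:270,400:445]; b=w["pixels"][215:275,245:310]
f=lambda im:cv2.resize(im,(390,390),interpolation=cv2.INTER_NEAREST)
cv2.imwrite("pics/tips.png",np.hstack([f(a),f(b)])[:,:,::-1])
E
```

```text
(array([0.54116912, 0.28727702, 0.17689157]), np.float64(0.003781178735987033))
```

View pics/tips.png

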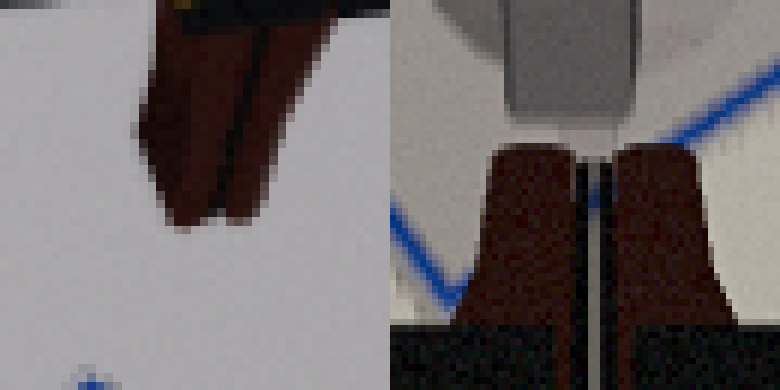

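```bash
python3 - <<'E'
from h import *
from scipy.spatial.transform import Rotation as R
from station import read_state
st=read_state(); M=R.from_quat(st["ee_rot"]).as_matrix(); p=np.array(st["position"]); print(p)
s,w=load("scene2.npz"),load("wrist2.npz")
for d in(0,.01,.02,.03,.04): print(d,proj(s,p-M[:,2]*d),proj(w,p-M[:,2]*d),proj(w,p-M[:,2]*d+M[:,0]*.01))
E
```

```text
[0.53497738 0.28189426 0.13987364]
0 [418.29609865 260.73591756] [282.35667716 232.82635465] [282.42856121 218.0348803 ]
0.01 [419.22128932 257.26574653] [282.47736463 238.09558052] [282.55446578 222.63322768]
0.02 [420.16217274 253.73671573] [282.61061143 243.91314797] [282.69365709 227.71683991]
0.03 [421.11915159 250.14731481] [282.75848564 250.36934984] [282.84835554 233.36681114]
0.04 [422.09264243 246.49598131] [282.92353579 257.57545442] [283.02130544 239.68337062]
```

The fingers closed on nothing. Both views put the real fingertips about 33 mm behind the reported TCP, so I allow for that and grasp again, deeper.

Call:
apply_moves(
  increments=[0, 0, 0, 0, 100, 0, 0, 0, 0, 100, 0, 0, 0, 0, 100, 0, 0, 0, 0, 100, 0, 0, 0, 0, 100],
)

```text
time: 11.5
position: [0.5312, 0.2823, 0.1332]
ee_rot: [0.918, 0.396, -0.027, -0.022]
force: [-0.9, 1.1, -0.6]
width: 0.0474
finger_force: 0.0
```

```bash
python3 -c "
from st import *
print(loc([.518,.2855,.03]),loc([.518,.2855,-.009]))"
```

```text
11.5 {'qpos': [-1.359, 0.884, 1.339, 1.793, -0.918, 1.322, -0.514], 'position': [0.531, 0.282, 0.133], 'force': [-0.886, 1.102, -0.552], 'moment': [-0.065, 0.063, 0.034], 'width': 0.047, 'finger_force': 0.0}
[[0.685, 0.725, -0.068], [0.728, -0.686, 0.019], [-0.032, -0.063, -0.998]] tilt 4.0 tip az 164.0 y az -43.4
[-0.33 -0.53 10.39] [-0.21 -0.29 14.28]
```

Call:
apply_moves(
  increments=[-0.1, -0.1, 2, 0, 100, -0.1, -0.1, 3, 0, 100, -0.1, -0.1, 3, 0, 100, 0, 0, 2.4, 0, 100, 0, 0, 0, 0, 100],
)

```text
time: 12.12
position: [0.5186, 0.2839, 0.0279]
ee_rot: [0.918, 0.396, -0.029, -0.022]
force: [-0.0, 0.4, 0.3]
width: 0.0878
finger_force: 0.0
```

Call:
apply_moves(
  increments=[0, 0, 2, 0, 100, 0, 0, 1, 0, 100, 0, 0, 0.9, 0, 100, 0, 0, 0, 0, 0, 0, 0, 0, 0, 0],
)

```text
time: 12.75
position: [0.5178, 0.285, -0.0085]
ee_rot: [0.918, 0.396, -0.027, -0.022]
force: [0.5, -0.9, 0.5]
width: 0.0712
finger_force: 0.0
```

Call:
apply_moves(
  increments=[0, 0, 0, 0, 0, 0, 0, 0, 0, 0, 0, 0, 0, 0, 0, 0, 0, 0, 0, 0, 0, 0, 0, 0, 0],
)

```text
time: 13.38
position: [0.5174, 0.2852, -0.0089]
ee_rot: [0.918, 0.396, -0.027, -0.023]
force: [-1.3, 1.8, 0.8]
width: 0.0213
finger_force: 0.7
```

Call:
apply_moves(
  increments=[0, 0, 0, 0, 0, 0, 0, 0, 0, 0, 0, 0, -1.5, 0, 0, 0, 0, -4, 0, 0, 0, 0, -5, 0, 0],
)

```text
time: 14.0
position: [0.5237, 0.2828, 0.0967]
ee_rot: [0.918, 0.396, -0.028, -0.022]
force: [-0.7, 0.7, -1.6]
width: 0.0199
finger_force: 39.6
```

```bash
python3 -c "
from st import *
print(loc([.36,.08,.30]),loc([.27,-.22,.30]))"
```

```text
14.0 {'qpos': [-1.356, 0.912, 1.297, 1.836, -0.958, 1.267, -0.49], 'position': [0.524, 0.283, 0.097], 'force': [-0.652, 0.681, -1.576], 'moment': [-0.074, -0.023, -0.019], 'width': 0.02, 'finger_force': 39.606}
[[0.685, 0.725, -0.069], [0.727, -0.686, 0.019], [-0.034, -0.063, -0.997]] tilt 4.1 tip az 164.8 y az -43.4
[-26.66   0.75 -19.52] [-54.65  14.81 -19.46]
```

Call:
apply_moves(
  increments=[-4.4, 0.3, -3.5, 0, 0, -4.4, 0.3, -3.5, 0, 0, -4.4, 0.3, -3.5, 0, 0, -4.6, 0.5, -3.2, 0, 0, -4.6, 0.5, -3.2, 0, 0],
)

```text
time: 14.62
position: [0.4026, 0.1353, 0.2425]
ee_rot: [0.918, 0.393, -0.049, -0.03]
force: [-1.5, 1.4, -3.2]
width: 0.0198
finger_force: 39.6
```

Call:
apply_moves(
  increments=[-5, 1.8, -1.2, 0, 0, -5, 1.8, -0.8, 0, 0, -5, 1.8, 0, 0, 0, -5, 1.8, 0, 0, 0, -5, 2.5, 0, 0, 0],
)

```text
time: 15.25
position: [0.3078, -0.1001, 0.2672]
ee_rot: [0.917, 0.394, -0.052, -0.032]
force: [1.6, -1.6, -1.5]
width: 0.0199
finger_force: 39.8
```

```bash
python3 -c "
from st import *
print(loc([.27,-.22,.30]))"
```

```text
15.25 {'qpos': [-0.861, -0.326, 0.8, 2.146, 0.208, 1.353, -0.919], 'position': [0.308, -0.1, 0.267], 'force': [1.647, -1.555, -1.456], 'moment': [-0.107, -0.155, -0.025], 'width': 0.02, 'finger_force': 39.839}
[[0.683, 0.72, -0.12], [0.727, -0.687, 0.017], [-0.07, -0.099, -0.993]] tilt 7.0 tip az 172.0 y az -43.7
[-11.53   5.18  -3.  ]
```

Call:
apply_moves(
  increments=[-4.5, 2, -1, 0, 0, -4.5, 2, -1, 0, 0, -4.5, 2, -1, 0, 0, 0, 0, 0, 0, 0, 0, 0, 0, 0, 0],
)

```text
time: 15.88
position: [0.263, -0.2381, 0.3004]
ee_rot: [0.917, 0.394, -0.052, -0.032]
force: [-0.5, 1.2, -2.2]
width: 0.0198
finger_force: 39.8
```

```bash
python3 -c "
from st import *
print(M.T@[-.7,.7,0])"
```

```text
15.88 {'qpos': [-0.54, -0.313, 0.858, 2.052, 0.254, 1.427, -0.534], 'position': [0.263, -0.238, 0.3], 'force': [-0.538, 1.177, -2.228], 'moment': [-0.104, -0.084, 0.012], 'width': 0.02, 'finger_force': 39.838}
[[0.685, 0.719, -0.12], [0.726, -0.688, 0.018], [-0.07, -0.099, -0.993]] tilt 7.0 tip az 171.7 y az -43.7
[ 0.02867167 -0.98481873  0.09648832]
```

Push inward (along tool -y).

Call:
apply_moves(
  increments=[0, -5, 0.5, 0, 0, 0, -5, 0.5, 0, 0, 0, -5, 0.5, 0, 0, 0, -5, 0.5, 0, 0, 0, 0, 0, 0, 0],
)

```text
time: 16.5
position: [0.1914, -0.1792, 0.3083]
ee_rot: [0.918, 0.394, -0.042, -0.027]
force: [0.2, -0.6, -1.5]
width: 0.0198
finger_force: 39.8
```

```bash
python3 -c "
from st import *"
```

```text
16.5 {'qpos': [0.303, -0.335, 0.119, 2.155, 0.064, 1.418, -0.359], 'position': [0.191, -0.179, 0.308], 'force': [0.217, -0.631, -1.523], 'moment': [-0.081, -0.026, -0.008], 'width': 0.02, 'finger_force': 39.837}
[[0.686, 0.721, -0.1], [0.725, -0.688, 0.017], [-0.056, -0.084, -0.995]] tilt 5.8 tip az 170.4 y az -43.7
```

Call:
apply_moves(
  increments=[0, -6, 0, 0, 0, 0, -6, 0, 0, 0, 0, -6, 0, 0, 0, 0, -6, 0, 0, 0, 0, 0, 0, 0, 0],
)

```text
time: 17.12
position: [0.1435, -0.1323, 0.2835]
ee_rot: [0.91, 0.401, -0.042, -0.092]
force: [1.2, 0.1, -1.4]
width: 0.0196
finger_force: 39.8
```

```bash
python3 -c "
from st import *"
```

```text
17.12 {'qpos': [0.708, -0.336, -0.143, 2.228, -0.078, 1.448, -0.145], 'position': [0.143, -0.132, 0.283], 'force': [1.151, 0.065, -1.439], 'moment': [-0.177, -0.143, 0.002], 'width': 0.02, 'finger_force': 39.839}
[[0.674, 0.723, -0.151], [0.738, -0.661, 0.134], [-0.003, -0.202, -0.979]] tilt 11.7 tip az 138.3 y az -42.4
```

```bash
cat > pl.py <<'E'
from st import *
def plan(wps,turn,Mx=M,p0=None):
    "wps: world points per row; turn per row (after shift in the row, about tool z)"
    p=np.array(s["position"] if p0 is None else p0); A=Mx.copy()
    for w,t in zip(wps,turn):
        d=A.T@(np.array(w)-p)*100; d=d.round(1); print(d.tolist(),t,end="; "); p=p+A@d/100; A=A@R.from_rotvec([0,0,t]).as_matrix()
    print()
def seg(a,b,n): return [np.array(a)+(np.array(b)-a)*i/n for i in range(1,n+1)]
E
python3 - <<'E'
from pl import *
P=s["position"]; W=[[.38,-.05,.36],[.36,.22,.40],[.08,.40,.45],[-.22,.36,.5]]
a=seg(P,W[0],5)+seg(W[0],W[1],5)+seg(W[1],W[2],6)+seg(W[2],W[3],6)
plan(a,[0,0]+[-.15]*9+[0]*11)
E
```

```text
17.12 {'qpos': [0.708, -0.336, -0.143, 2.228, -0.078, 1.448, -0.145], 'position': [0.143, -0.132, 0.283], 'force': [1.151, 0.065, -1.439], 'moment': [-0.177, -0.143, 0.002], 'width': 0.02, 'finger_force': 39.839}
[[0.674, 0.723, -0.151], [0.738, -0.661, 0.134], [-0.003, -0.202, -0.979]] tilt 11.7 tip az 138.3 y az -42.4
[4.4, 2.0, -2.0] 0; [4.4, 2.0, -2.0] 0; [4.4, 2.1, -2.0] -0.15; [4.1, 2.6, -2.0] -0.15; [3.6, 3.3, -2.0] -0.15; [5.1, -2.1, 0.0] -0.15; [5.3, -1.2, 0.0] -0.15; [5.4, -0.4, 0.1] -0.15; [5.5, 0.4, -0.0] -0.15; [5.3, 1.3, -0.0] -0.15; [4.8, -2.9, 0.2] -0.15; [5.2, -2.1, 0.3] 0; [5.2, -2.1, 0.3] 0; [5.2, -2.2, 0.3] 0; [5.2, -2.1, 0.3] 0; [5.2, -2.1, 0.3] 0; [2.4, -4.5, -0.1] 0; [2.4, -4.5, -0.2] 0; [2.4, -4.5, -0.1] 0; [2.4, -4.5, -0.2] 0; [2.4, -4.5, -0.1] 0; [2.5, -4.5, -0.2] 0;
```

Call:
apply_moves(
  increments=[4.4, 2, -2, 0, 0, 4.4, 2, -2, 0, 0, 4.4, 2.1, -2, -0.15, 0, 4.1, 2.6, -2, -0.15, 0, 3.6, 3.3, -2, -0.15, 0],
)

```text
time: 17.75
position: [0.385, -0.0465, 0.363]
ee_rot: [0.794, 0.6, -0.02, -0.097]
force: [0.7, -0.6, -2.7]
width: 0.0198
finger_force: 39.8
```

Call:
apply_moves(
  increments=[5.1, -2.1, 0, -0.15, 0, 5.3, -1.2, 0, -0.15, 0, 5.4, -0.4, 0, -0.15, 0, 5.5, 0.4, 0, -0.15, 0, 5.3, 1.3, 0, -0.15, 0],
)

```text
time: 18.38
position: [0.3603, 0.2248, 0.4023]
ee_rot: [0.519, 0.849, 0.018, -0.097]
force: [0.9, -0.2, -2.0]
width: 0.0197
finger_force: 39.8
```

Call:
apply_moves(
  increments=[4.8, -2.9, 0.2, -0.15, 0, 5.2, -2.1, 0.3, 0, 0, 5.2, -2.1, 0.3, 0, 0, 5.2, -2.2, 0.3, 0, 0, 5.2, -2.1, 0.3, 0, 0],
)

```text
time: 19.0
position: [0.1229, 0.3721, 0.4438]
ee_rot: [0.456, 0.884, 0.025, -0.096]
force: [0.4, 0.9, -1.2]
width: 0.0196
finger_force: 39.8
```

```bash
python3 - <<'E'
from pl import *
P=s["position"]
plan(seg(P,[-.05,.42,.5],4)+seg([-.05,.42,.5],[-.30,.36,.6],6),[0]*10)
E
```

```text
19.0 {'qpos': [0.06, -0.272, -0.961, 1.741, -0.421, 1.551, -0.258], 'position': [0.123, 0.372, 0.444], 'force': [0.373, 0.852, -1.239], 'moment': [-0.184, -0.2, -0.003], 'width': 0.02, 'finger_force': 39.836}
[[-0.566, 0.811, -0.147], [0.802, 0.583, 0.132], [0.193, -0.043, -0.98]] tilt 11.4 tip az 138.2 y az 35.7
[3.7, -2.9, -0.6] 0; [3.7, -2.8, -0.6] 0; [3.6, -2.9, -0.5] 0; [3.7, -2.9, -0.6] 0; [1.9, -4.0, -1.2] 0; [1.9, -4.1, -1.1] 0; [1.8, -4.0, -1.2] 0; [1.9, -4.0, -1.1] 0; [1.9, -4.1, -1.2] 0; [1.9, -4.0, -1.1] 0;
```

Call:
apply_moves(
  increments=[3.7, -2.9, -0.6, 0, 0, 3.7, -2.9, -0.6, 0, 0, 3.7, -2.9, -0.6, 0, 0, 3.7, -2.9, -0.6, 0, 0, 1.9, -4, -1.2, 0, 0],
)

```text
time: 19.62
position: [-0.0932, 0.4096, 0.5189]
ee_rot: [0.456, 0.885, 0.025, -0.097]
force: [-0.2, 0.3, -1.9]
width: 0.0197
finger_force: 39.8
```

Call:
apply_moves(
  increments=[1.9, -4, -1.2, 0, 0, 1.9, -4, -1.2, 0, 0, 1.9, -4, -1.2, 0, 0, 1.9, -4, -1.2, 0, 0, 1.9, -4, -1.2, 0, 0],
)

```text
time: 20.25
position: [-0.3003, 0.3601, 0.6055]
ee_rot: [0.455, 0.885, 0.025, -0.098]
force: [-0.8, 0.7, -2.6]
width: 0.0202
finger_force: 39.8
```

```bash
python3 - <<'E'
from pl import *
P=s["position"]
plan(seg(P,np.array([-.40,.34,.9]),6),[0]*6)
E
```

```text
20.25 {'qpos': [-0.57, -0.311, -1.251, 1.31, -0.412, 1.737, -1.321], 'position': [-0.3, 0.36, 0.606], 'force': [-0.769, 0.659, -2.568], 'moment': [-0.189, -0.156, 0.008], 'width': 0.02, 'finger_force': 39.836}
[[-0.566, 0.811, -0.15], [0.801, 0.584, 0.133], [0.195, -0.045, -0.98]] tilt 11.6 tip az 138.5 y az 35.8
[1.6, -1.8, -4.6] 0; [1.7, -1.7, -4.6] 0; [1.6, -1.8, -4.6] 0; [1.6, -1.8, -4.6] 0; [1.7, -1.7, -4.6] 0; [1.6, -1.8, -4.6] 0;
```

Call:
apply_moves(
  increments=[1.6, -1.8, -4.6, 0, 0, 1.6, -1.8, -4.6, 0, 0, 1.6, -1.8, -4.6, 0, 0, 2.5, -1.2, -4.5, 0, 0, 2.5, -1.2, -4.5, 0, 0],
)

```text
time: 20.88
position: [-0.3508, 0.3252, 0.7616]
ee_rot: [0.453, 0.876, 0.056, -0.158]
force: [-0.8, -0.5, -1.7]
width: 0.0197
finger_force: 39.9
```

```bash
python3 st.py
```

```text
20.88 {'qpos': [-0.494, -0.258, -1.408, 0.912, -0.405, 1.915, -1.528], 'position': [-0.351, 0.325, 0.762], 'force': [-0.76, -0.487, -1.728], 'moment': [-0.364, -0.225, -0.045], 'width': 0.02, 'finger_force': 39.932}
[[-0.539, 0.811, -0.227], [0.776, 0.583, 0.241], [0.328, -0.046, -0.944]] tilt 19.3 tip az 133.2 y az 35.7
```

```bash
python3 - <<'E'
from pl import *
P=s["position"]
plan(seg(P,P+np.array([-.15,.05,.17]),4),[0]*4)
E
```

```text
20.88 {'qpos': [-0.494, -0.258, -1.408, 0.912, -0.405, 1.915, -1.528], 'position': [-0.351, 0.325, 0.762], 'force': [-0.76, -0.487, -1.728], 'moment': [-0.364, -0.225, -0.045], 'width': 0.02, 'finger_force': 39.932}
[[-0.539, 0.811, -0.227], [0.776, 0.583, 0.241], [0.328, -0.046, -0.944]] tilt 19.3 tip az 133.2 y az 35.7
[4.4, -2.5, -2.9] 0; [4.4, -2.5, -2.8] 0; [4.4, -2.5, -2.9] 0; [4.3, -2.5, -2.8] 0;
```

Call:
apply_moves(
  increments=[4.4, -2.5, -2.9, 0, 0, 4.4, -2.5, -2.9, 0, 0, 4.4, -2.5, -2.9, 0, 0, 0, 0, 0, 0, 0, 0, 0, 0, 0, 0],
)

```text
time: 21.5
position: [-0.4086, 0.3232, 0.8108]
ee_rot: [0.449, 0.864, 0.075, -0.214]
force: [1.4, -0.6, -2.7]
width: 0.0197
finger_force: 39.9
```

```bash
python3 - <<'E'
from pl import *
P=s["position"]
plan(seg(P,P+np.array([-.15,.05,.17]),4),[0]*4)
E
```

```text
21.5 {'qpos': [-0.341, -0.336, -1.408, 0.772, -0.589, 1.915, -1.545], 'position': [-0.409, 0.323, 0.811], 'force': [1.367, -0.569, -2.656], 'moment': [-0.494, -0.397, -0.024], 'width': 0.02, 'finger_force': 39.933}
[[-0.505, 0.808, -0.303], [0.744, 0.585, 0.323], [0.438, -0.062, -0.897]] tilt 26.3 tip az 133.1 y az 35.9
[4.7, -2.6, -2.3] 0; [4.7, -2.5, -2.2] 0; [4.7, -2.6, -2.3] 0; [4.6, -2.6, -2.3] 0;
```

Call:
apply_moves(
  increments=[3.4, -4.2, -0.3, 0, 0, 3.4, -4.2, -0.3, 0, 0, 0, 0, 0, 0, 0, 0, 0, 0, 0, 0, 0, 0, 0, 0, 0],
)

```text
time: 22.12
position: [-0.4377, 0.2875, 0.8327]
ee_rot: [0.447, 0.86, 0.07, -0.237]
force: [-0.2, -0.8, -1.8]
width: 0.0198
finger_force: 39.9
```

```bash
python3 st.py
```

```text
22.12 {'qpos': [-0.409, -0.336, -1.409, 0.721, -0.596, 1.915, -1.639], 'position': [-0.438, 0.287, 0.833], 'force': [-0.189, -0.779, -1.811], 'moment': [-0.479, -0.408, 0.028], 'width': 0.02, 'finger_force': 39.933}
[[-0.489, 0.801, -0.345], [0.734, 0.591, 0.333], [0.471, -0.091, -0.877]] tilt 28.7 tip az 136.0 y az 36.4
```

Call:
apply_moves(
  increments=[3.4, -4.4, -0.3, 0, 0, 3.4, -4.4, -0.3, 0, 0, 1.5, -2, 0, 0, 0, 0, 0, 0, 0, 0, 0, 0, 0, 0, 0],
)

```text
time: 22.75
position: [-0.4678, 0.2437, 0.8608]
ee_rot: [0.439, 0.855, 0.061, -0.268]
force: [-0.3, 0.4, -1.2]
width: 0.0197
finger_force: 39.9
```

```bash
python3 st.py
```

```text
22.75 {'qpos': [-0.472, -0.336, -1.409, 0.653, -0.619, 1.915, -1.738], 'position': [-0.468, 0.244, 0.861], 'force': [-0.274, 0.438, -1.249], 'moment': [-0.468, -0.499, -0.022], 'width': 0.02, 'finger_force': 39.933}
[[-0.471, 0.784, -0.404], [0.719, 0.607, 0.34], [0.512, -0.13, -0.849]] tilt 31.9 tip az 139.9 y az 37.7
```

```bash
python3 - <<'E'
from pl import *
P=np.array(s["position"]); n=-M[:,2]; S=np.array([.584,-.034,.123]); D=S+n*(.075-.015); print(D)
A,B,C=[-.25,.55,.72],[.1,.55,.6],[.40,.25,.42]
plan(seg(P,A,7)+seg(A,B,6)+seg(B,C,8),[0]*21)
E
```

```text
22.75 {'qpos': [-0.472, -0.336, -1.409, 0.653, -0.619, 1.915, -1.738], 'position': [-0.468, 0.244, 0.861], 'force': [-0.274, 0.438, -1.249], 'moment': [-0.468, -0.499, -0.022], 'width': 0.02, 'finger_force': 39.933}
[[-0.471, 0.784, -0.404], [0.719, 0.607, 0.34], [0.512, -0.13, -0.849]] tilt 31.9 tip az 139.9 y az 37.7
[ 0.60824125 -0.05438239  0.17395998]
[0.6, 5.4, 1.9] 0; [0.7, 5.3, 2.0] 0; [0.6, 5.4, 1.9] 0; [0.7, 5.3, 2.0] 0; [0.6, 5.4, 1.9] 0; [0.7, 5.3, 1.9] 0; [0.6, 5.4, 2.0] 0; [-3.7, 4.8, -0.7] 0; [-3.8, 4.9, -0.6] 0; [-3.8, 4.8, -0.7] 0; [-3.7, 4.8, -0.7] 0; [-3.8, 4.9, -0.6] 0; [-3.8, 4.8, -0.7] 0; [-5.6, 1.0, -0.9] 0; [-5.6, 0.9, -0.8] 0; [-5.6, 1.0, -0.9] 0; [-5.6, 0.9, -0.9] 0; [-5.6, 1.0, -0.9] 0; [-5.7, 0.9, -0.8] 0; [-5.6, 1.0, -0.9] 0; [-5.6, 1.0, -0.9] 0;
```

Call:
apply_moves(
  increments=[0.6, 5.4, 1.9, 0, 0, 0.7, 5.3, 2, 0, 0, 0.6, 5.4, 1.9, 0, 0, 0.7, 5.3, 2, 0, 0, 0.6, 5.4, 1.9, 0, 0],
)

```text
time: 23.38
position: [-0.319, 0.4507, 0.7645]
ee_rot: [0.438, 0.856, 0.059, -0.268]
force: [-0.7, -0.6, -1.4]
width: 0.0196
finger_force: 39.9
```

Call:
apply_moves(
  increments=[0.7, 5.3, 1.9, 0, 0, 0.6, 5.4, 2, 0, 0, -3.7, 4.8, -0.7, 0, 0, -3.8, 4.9, -0.6, 0, 0, -3.8, 4.8, -0.7, 0, 0],
)

```text
time: 24.0
position: [-0.0875, 0.5193, 0.6661]
ee_rot: [0.439, 0.855, 0.063, -0.268]
force: [-0.5, 0.7, -0.6]
width: 0.0198
finger_force: 39.9
```

Call:
apply_moves(
  increments=[-3.7, 4.8, -0.7, 0, 0, -3.8, 4.9, -0.6, 0, 0, -3.8, 4.8, -0.7, 0, 0, -5.6, 1, -0.9, 0, 0, -5.6, 0.9, -0.8, 0, 0],
)

```text
time: 24.62
position: [0.1601, 0.4438, 0.5612]
ee_rot: [0.437, 0.855, 0.063, -0.271]
force: [0.9, 1.0, -2.3]
width: 0.0196
finger_force: 39.9
```

```bash
python3 - <<'E'
from pl import *
P=np.array(s["position"]); C=[.45,.2,.42]; D=[.6082,-.0544,.174]
plan(seg(P,C,6)+seg(C,D,8),[0]*14)
E
```

```text
24.62 {'qpos': [0.431, 0.009, -1.32, 1.465, -0.557, 1.648, -0.315], 'position': [0.16, 0.444, 0.561], 'force': [0.892, 1.009, -2.287], 'moment': [-0.511, -0.628, -0.041], 'width': 0.02, 'finger_force': 39.934}
[[-0.471, 0.782, -0.408], [0.714, 0.61, 0.345], [0.518, -0.129, -0.845]] tilt 32.3 tip az 139.8 y az 37.9
[-6.4, 1.6, -1.4] 0; [-6.4, 1.6, -1.4] 0; [-6.4, 1.6, -1.4] 0; [-6.4, 1.6, -1.3] 0; [-6.4, 1.6, -1.4] 0; [-6.4, 1.6, -1.4] 0; [-4.8, 0.0, 0.7] 0; [-4.8, 0.0, 0.7] 0; [-4.8, 0.1, 0.7] 0; [-4.7, -0.0, 0.7] 0; [-4.8, -0.0, 0.7] 0; [-4.8, -0.0, 0.7] 0; [-4.8, -0.0, 0.7] 0; [-4.8, -0.0, 0.7] 0;
```

Call:
apply_moves(
  increments=[-5.5, 1.4, -1.2, 0, 0, -5.5, 1.4, -1.2, 0, 0, -5.5, 1.4, -1.2, 0, 0, -5.5, 1.4, -1.2, 0, 0, -5.5, 1.4, -1.2, 0, 0],
)

```text
time: 25.25
position: [0.3695, 0.2683, 0.4609]
ee_rot: [0.439, 0.855, 0.063, -0.269]
force: [0.2, -0.3, -1.0]
width: 0.0194
finger_force: 39.9
```

Call:
apply_moves(
  increments=[-5.5, 1.4, -1.2, 0, 0, -5.4, 1.2, -1.2, 0, 0, -4.8, 0, 0.7, 0, 0, -4.8, 0, 0.7, 0, 0, -4.8, 0, 0.7, 0, 0],
)

```text
time: 25.88
position: [0.5091, 0.1021, 0.329]
ee_rot: [0.439, 0.855, 0.063, -0.269]
force: [0.4, 0.0, -1.5]
width: 0.0195
finger_force: 39.9
```

Call:
apply_moves(
  increments=[-4.8, 0, 0.7, 0, 0, -4.8, 0, 0.7, 0, 0, -4.8, 0, 0.7, 0, 0, -4.8, 0, 0.7, 0, 0, 0, 0, 0, 0, 0],
)

```text
time: 26.5
position: [0.5873, -0.0283, 0.2035]
ee_rot: [0.441, 0.853, 0.062, -0.271]
force: [-0.0, 0.2, -2.2]
width: 0.02
finger_force: 39.9
```

```bash
python3 - <<'E'
from pl import *
import cv2
print(loc([.6082,-.0544,.174]))
ims=[]
for n in("wrist","scene"):
    c=read_camera(n); np.savez(n+"3.npz",**c); ims.append(c["pixels"])
a=cv2.resize(ims[1][130:270,195:345],(450,420),interpolation=cv2.INTER_CUBIC)
cv2.imwrite("pics/m3.png",cv2.resize(np.hstack([ims[0],a]),(798,332))[:,:,::-1])
E
```

```text
26.5 {'qpos': [0.623, 0.802, -0.885, 1.32, 0.158, 1.634, 0.396], 'position': [0.587, -0.028, 0.203], 'force': [-0.047, 0.231, -2.174], 'moment': [-0.529, -0.454, -0.035], 'width': 0.02, 'finger_force': 39.933}
[[-0.464, 0.787, -0.407], [0.719, 0.603, 0.345], [0.517, -0.133, -0.845]] tilt 32.3 tip az 139.7 y az 37.5
[-4.37  0.46  0.74]
```

View pics/m3.png

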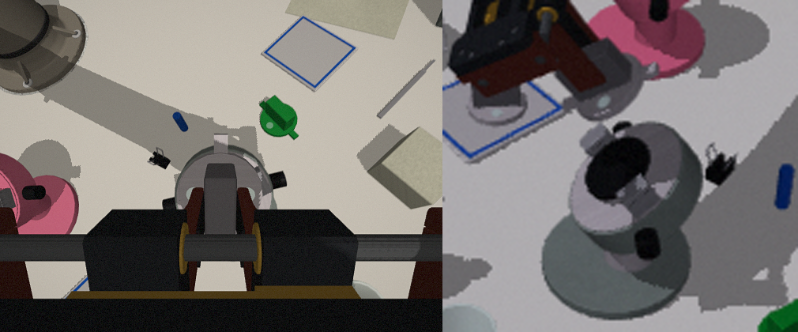

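```bash
python3 - <<'E'
from pl import *
from h import *
p=np.array(s["position"]); z=M[:,2]; U=p-.015*z
sc,w=load("scene3.npz"),load("wrist3.npz")
for n,X in(("lugtip",U+.045*M[:,0]-.003*z),("lugmid",U+.0385*M[:,0]-.006*z)): print(n,X.round(4),proj(sc,X).round(1),proj(w,X).round(1))
L=[U+.032*(np.cos(a)*M[:,0]+np.sin(a)*M[:,1]) for a in np.linspace(0,6.28,60)]
for c,q,off in((sc,sc["pixels"],(195,130)),):
    im=q[:,:,::-1].copy()
    for X in L: 
        u=np.round(proj(c,X)*16).astype(int); cv2.circle(im,tuple(int(v) for v in u),8,(0,0,255),-1,shift=4)
    print("underside centre px",proj(c,U))
    a=cv2.resize(im[125:185,235:305],(560,480),interpolation=cv2.INTER_NEAREST)
    cv2.imwrite("pics/ov.png",a)
print(loc(np.array([.582,-.034,.124])-z*.06+z*.015))
E
```

```text
26.6 {'qpos': [0.621, 0.797, -0.891, 1.32, 0.155, 1.635, 0.396], 'position': [0.587, -0.024, 0.208], 'force': [0.149, -0.103, -0.705], 'moment': [-0.459, -0.539, 0.002], 'width': 0.02, 'finger_force': 39.933}
[[-0.47, 0.784, -0.405], [0.715, 0.607, 0.346], [0.517, -0.128, -0.846]] tilt 32.2 tip az 139.6 y az 37.8
lugtip [0.5734 0.0023 0.2462] [286.3 158.9] [282.1 160.1]
lugmid [ 0.5777 -0.0034  0.2454] [282.5 159.1] [282.2 172.3]
underside centre px [266.70337052 167.68634062]
[-4.82  0.03  2.44]
```

View pics/ov.png

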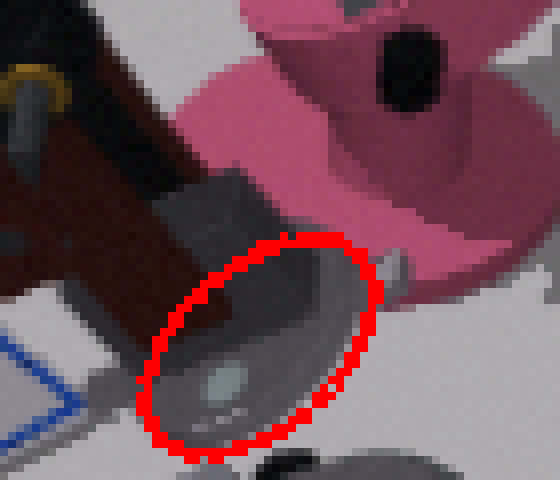

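Call:
apply_moves(
  increments=[-2.4, 0, 0.8, 0, 0, -2.4, 0, 0.8, 0, 0, 0, 0, 0.8, 0, 0, 0, 0, 0, 0, 0, 0, 0, 0, 0, 0],
)

```text
time: 27.22
position: [0.6007, -0.0488, 0.1647]
ee_rot: [0.438, 0.856, 0.064, -0.268]
force: [-0.7, -0.3, -1.2]
width: 0.0195
finger_force: 39.9
```

```bash
python3 - <<'E'
from pl import *
z=M[:,2]; S=np.array([.582,-.034,.124])
print(loc(S+z*.015))
X=np.array([-.647,.548,.530]);Y=np.array([.647,.763,0]); print("lug ang from y",np.degrees(np.arctan2(M[:,0]@X,M[:,0]@Y)))
E
```

```text
27.23 {'qpos': [0.625, 0.857, -0.865, 1.304, 0.198, 1.607, 0.434], 'position': [0.601, -0.049, 0.165], 'force': [-0.664, -0.278, -1.246], 'moment': [-0.504, -0.461, 0.0], 'width': 0.019, 'finger_force': 39.933}
[[-0.473, 0.783, -0.404], [0.715, 0.609, 0.344], [0.515, -0.126, -0.848]] tilt 32.0 tip az 139.5 y az 37.8
[-0.16 -0.05  6.21]
lug ang from y 76.13519264851958
```

Call:
apply_moves(
  increments=[-0.1, 0, 2, 0, 0, -0.1, 0, 2, 0, 0, 0, 0, 1.4, 0, 0, 0, 0, 0.4, 0, 0, 0, 0, 0, 0, 0],
)

```text
time: 27.85
position: [0.5786, -0.031, 0.1143]
ee_rot: [0.438, 0.856, 0.064, -0.268]
force: [-0.0, -0.5, -0.8]
width: 0.0199
finger_force: 39.9
```

```bash
cat >> pl.py <<'E'
S=np.array([.582,-.034,.124]); print("to-seat",loc(S+M[:,2]*.015),"Ftool",(M.T@s["force"]).round(2),"Mtool",(M.T@s["moment"]).round(2))
E
python3 pl.py
```

```text
27.85 {'qpos': [0.634, 0.873, -0.862, 1.415, 0.213, 1.49, 0.421], 'position': [0.579, -0.031, 0.114], 'force': [-0.042, -0.462, -0.84], 'moment': [-0.525, -0.542, 0.007], 'width': 0.02, 'finger_force': 39.933}
[[-0.472, 0.784, -0.403], [0.716, 0.608, 0.344], [0.515, -0.126, -0.848]] tilt 32.0 tip az 139.5 y az 37.8
to-seat [ 0.12 -0.04  0.43] Ftool [-0.74 -0.21  0.57] Mtool [-0.14 -0.74  0.02]
```

Call:
apply_moves(
  increments=[0.1, 0, 0.3, 0, 0, 0, 0, 0.3, 0, 0, 0, 0, 0.2, 0, 0, 0, 0, 0, 0, 0, 0, 0, 0, 0, 0],
)

```text
time: 28.48
position: [0.5755, -0.028, 0.1079]
ee_rot: [0.439, 0.856, 0.064, -0.268]
force: [3.6, -3.2, 1.9]
width: 0.0195
finger_force: 39.9
```

```bash
python3 pl.py
```

```text
28.48 {'qpos': [0.635, 0.874, -0.862, 1.43, 0.215, 1.473, 0.418], 'position': [0.575, -0.028, 0.108], 'force': [3.632, -3.194, 1.902], 'moment': [-0.964, -0.956, 0.04], 'width': 0.02, 'finger_force': 39.943}
[[-0.472, 0.785, -0.402], [0.716, 0.607, 0.344], [0.514, -0.125, -0.849]] tilt 31.9 tip az 139.4 y az 37.7
to-seat [ 0.09 -0.05 -0.34] Ftool [-3.02  0.67 -4.17] Mtool [-0.21 -1.34  0.02]
```

Call:
apply_moves(
  increments=[0, 0, 0.3, 0, 0, 0, 0, 0.3, 0, 0, 0, 0, 0.1, 0, 0, 0, 0, 0, 0, 0, 0, 0, 0, 0, 0],
)

```text
time: 29.1
position: [0.5732, -0.0258, 0.103]
ee_rot: [0.439, 0.856, 0.064, -0.267]
force: [4.4, -4.8, 8.8]
width: 0.0201
finger_force: 40.0
```

```bash
python3 pl.py
```

```text
29.1 {'qpos': [0.635, 0.876, -0.862, 1.442, 0.216, 1.46, 0.416], 'position': [0.573, -0.026, 0.103], 'force': [4.45, -4.825, 8.768], 'moment': [-1.025, -0.574, 0.199], 'width': 0.02, 'finger_force': 39.977}
[[-0.472, 0.785, -0.401], [0.717, 0.607, 0.344], [0.513, -0.125, -0.849]] tilt 31.9 tip az 139.4 y az 37.7
to-seat [ 0.08 -0.07 -0.92] Ftool [ -1.06  -0.53 -10.89] Mtool [ 0.17 -1.18  0.04]
```

Call:
apply_moves(
  increments=[0, 0, 0, 0.12, 0, 0, 0, 0, 0.12, 0, 0, 0, 0, 0.12, 0, 0, 0, 0, 0.1, 0, 0, 0, 0, 0, 0],
)

```text
time: 29.72
position: [0.5741, -0.0256, 0.1027]
ee_rot: [0.623, 0.733, 0.002, -0.274]
force: [7.0, -4.2, 6.3]
width: 0.0199
finger_force: 40.0
```

```bash
python3 pl.py
```

```text
29.73 {'qpos': [0.573, 0.831, -0.741, 1.446, 0.135, 1.439, 0.024], 'position': [0.574, -0.026, 0.103], 'force': [6.981, -4.189, 6.337], 'moment': [-0.949, -1.133, 0.002], 'width': 0.02, 'finger_force': 39.982}
[[-0.074, 0.914, -0.399], [0.912, 0.224, 0.344], [0.404, -0.338, -0.85]] tilt 31.8 tip az 139.2 y az 13.8
to-seat [ 0.04 -0.19 -0.92] Ftool [-1.78  3.3  -9.61] Mtool [-0.96 -1.12 -0.01]
```

Call:
apply_moves(
  increments=[0, 0, 0, 0.08, 0, 0, 0, 0, 0.08, 0, 0, 0, 0, 0.08, 0, 0, 0, 0, 0, 0, 0, 0, 0, 0, 0],
)

```text
time: 30.35
position: [0.5741, -0.026, 0.1026]
ee_rot: [0.706, 0.653, -0.031, -0.272]
force: [7.3, -4.8, 5.1]
width: 0.0197
finger_force: 40.0
```

```bash
python3 pl.py
```

```text
30.35 {'qpos': [0.54, 0.812, -0.679, 1.449, 0.094, 1.431, -0.18], 'position': [0.574, -0.026, 0.103], 'force': [7.287, -4.78, 5.111], 'moment': [-1.131, -1.142, 0.09], 'width': 0.02, 'finger_force': 39.983}
[[0.144, 0.905, -0.399], [0.939, 0.002, 0.344], [0.312, -0.424, -0.85]] tilt 31.8 tip az 139.2 y az 0.1
to-seat [ 0.03 -0.19 -0.91] Ftool [-1.84  4.42 -8.9 ] Mtool [-1.21 -1.06 -0.02]
```

Call:
apply_moves(
  increments=[0, 0, 0, 0.06, 0, 0, 0, 0, 0.06, 0, 0, 0, 0, 0.06, 0, 0, 0, 0, 0, 0, 0, 0, 0, 0, 0],
)

```text
time: 30.98
position: [0.5741, -0.0263, 0.1025]
ee_rot: [0.762, 0.587, -0.055, -0.268]
force: [7.7, -5.6, 5.8]
width: 0.0192
finger_force: 40.0
```

```bash
python3 pl.py
```

```text
30.98 {'qpos': [0.514, 0.798, -0.632, 1.451, 0.064, 1.426, -0.334], 'position': [0.574, -0.026, 0.103], 'force': [7.67, -5.643, 5.784], 'moment': [-1.187, -1.137, 0.166], 'width': 0.019, 'finger_force': 39.986}
[[0.304, 0.865, -0.399], [0.924, -0.167, 0.344], [0.231, -0.473, -0.85]] tilt 31.8 tip az 139.3 y az -10.9
to-seat [ 0.03 -0.2  -0.91] Ftool [-1.55  4.84 -9.92] Mtool [-1.37 -0.92 -0.06]
```

Call:
apply_moves(
  increments=[0, 0, 0, 0.05, 0, 0, 0, 0, 0.05, 0, 0, 0, 0, 0.04, 0, 0, 0, 0, 0, 0, 0, 0, 0, 0, 0],
)

```text
time: 31.6
position: [0.5739, -0.0266, 0.1024]
ee_rot: [0.801, 0.532, -0.074, -0.264]
force: [7.1, -6.0, 5.9]
width: 0.0199
finger_force: 40.0
```

```bash
python3 pl.py
```

```text
31.6 {'qpos': [0.494, 0.788, -0.595, 1.453, 0.041, 1.423, -0.454], 'position': [0.574, -0.027, 0.102], 'force': [7.07, -6.046, 5.867], 'moment': [-1.28, -1.013, 0.172], 'width': 0.02, 'finger_force': 39.987}
[[0.422, 0.814, -0.399], [0.892, -0.294, 0.343], [0.162, -0.501, -0.85]] tilt 31.8 tip az 139.3 y az -19.9
to-seat [ 0.03 -0.21 -0.91] Ftool [-1.46  4.59 -9.89] Mtool [-1.42 -0.83  0.02]
```

Call:
apply_moves(
  increments=[0, 0, 0, 0.04, 0, 0, 0, 0, 0.04, 0, 0, 0, 0, 0.02, 0, 0, 0, 0, 0, 0, 0, 0, 0, 0, 0],
)

```text
time: 32.22
position: [0.5734, -0.0263, 0.1028]
ee_rot: [0.826, 0.493, -0.087, -0.26]
force: [5.1, -7.1, 7.6]
width: 0.0202
finger_force: 40.5
```

```bash
python3 pl.py
```

```text
32.23 {'qpos': [0.479, 0.781, -0.57, 1.454, 0.025, 1.423, -0.538], 'position': [0.573, -0.026, 0.103], 'force': [5.072, -7.144, 7.582], 'moment': [-0.784, -0.78, 1.042], 'width': 0.02, 'finger_force': 40.455}
[[0.499, 0.768, -0.401], [0.859, -0.38, 0.343], [0.112, -0.516, -0.85]] tilt 31.8 tip az 139.4 y az -26.3
to-seat [ 0.   -0.13 -0.91] Ftool [ -2.76   2.7  -10.93] Mtool [-0.95 -0.84 -0.84]
```

The moment about the tool axis jumped to 0.84 N m, so this is the end stop. I'll back off to the middle of the notch and let it rise.

Call:
apply_moves(
  increments=[0, 0, 0, -0.05, 0, 0, 0, 0, 0, 0, 0, 0, -0.3, 0, 0, 0, 0, -0.2, 0, 0, 0, 0, 0, 0, 0],
)

```text
time: 32.85
position: [0.5746, -0.0274, 0.1065]
ee_rot: [0.813, 0.512, -0.082, -0.263]
force: [3.4, -4.1, 2.8]
width: 0.0195
finger_force: 40.0
```

```bash
python3 pl.py
```

```text
32.85 {'qpos': [0.486, 0.784, -0.582, 1.446, 0.032, 1.433, -0.496], 'position': [0.575, -0.027, 0.106], 'force': [3.406, -4.107, 2.836], 'moment': [-1.011, -0.624, 0.206], 'width': 0.02, 'finger_force': 39.985}
[[0.462, 0.791, -0.402], [0.876, -0.337, 0.344], [0.137, -0.511, -0.849]] tilt 31.9 tip az 139.4 y az -23.1
to-seat [ 0.   -0.09 -0.51] Ftool [-1.64  2.63 -5.19] Mtool [-0.99 -0.69  0.02]
```

Call:
apply_moves(
  increments=[0, 0, -0.15, 0, 0, 0, 0, 0, 0, 0, 0, 0, 0, 0, 0, 0, 0, 0, 0, 0, 0, 0, 0, 0, 0],
)

```text
time: 33.48
position: [0.5751, -0.0278, 0.1075]
ee_rot: [0.813, 0.512, -0.082, -0.263]
force: [4.1, -3.6, 2.6]
width: 0.0197
finger_force: 40.0
```

```bash
python3 pl.py
```

```text
33.48 {'qpos': [0.486, 0.784, -0.582, 1.444, 0.031, 1.436, -0.496], 'position': [0.575, -0.028, 0.107], 'force': [4.091, -3.604, 2.648], 'moment': [-0.942, -0.727, 0.17], 'width': 0.02, 'finger_force': 39.985}
[[0.462, 0.791, -0.402], [0.877, -0.337, 0.344], [0.137, -0.511, -0.848]] tilt 32.0 tip az 139.5 y az -23.1
to-seat [ 0.01 -0.09 -0.39] Ftool [-0.91  3.09 -5.13] Mtool [-1.05 -0.59 -0.02]
```

Call:
apply_moves(
  increments=[0, 0, -0.15, 0, 0, 0, 0, 0, 0, 0, 0, 0, 0, 0, 0, 0, 0, 0, 0, 0, 0, 0, 0, 0, 0],
)

```text
time: 34.1
position: [0.5755, -0.0282, 0.1084]
ee_rot: [0.813, 0.512, -0.082, -0.263]
force: [4.1, -3.4, 2.2]
width: 0.0202
finger_force: 40.0
```

```bash
python3 pl.py
```

```text
34.1 {'qpos': [0.486, 0.784, -0.582, 1.441, 0.031, 1.439, -0.496], 'position': [0.576, -0.028, 0.108], 'force': [4.101, -3.418, 2.153], 'moment': [-1.054, -0.874, 0.126], 'width': 0.02, 'finger_force': 39.987}
[[0.462, 0.791, -0.403], [0.877, -0.337, 0.344], [0.137, -0.512, -0.848]] tilt 32.0 tip az 139.5 y az -23.1
to-seat [ 0.   -0.09 -0.28] Ftool [-0.81  3.29 -4.65] Mtool [-1.24 -0.6   0.02]
```

Call:
apply_moves(
  increments=[0, 0, -0.15, 0, 0, 0, 0, -0.15, 0, 0, 0, 0, 0, 0, 0, 0, 0, 0, 0, 0, 0, 0, 0, 0, 0],
)

```text
time: 34.72
position: [0.576, -0.0281, 0.1097]
ee_rot: [0.813, 0.513, -0.082, -0.264]
force: [4.6, 1.6, -8.2]
width: 0.0197
finger_force: 40.0
```

```bash
python3 pl.py
```

```text
34.73 {'qpos': [0.486, 0.784, -0.582, 1.438, 0.031, 1.444, -0.496], 'position': [0.576, -0.028, 0.11], 'force': [4.564, 1.598, -8.19], 'moment': [-1.199, -1.88, -0.456], 'width': 0.02, 'finger_force': 39.991}
[[0.461, 0.79, -0.404], [0.877, -0.335, 0.345], [0.137, -0.513, -0.847]] tilt 32.1 tip az 139.5 y az -23.0
to-seat [-0.04 -0.06 -0.15] Ftool [2.39 7.27 5.65] Mtool [-2.26 -0.08  0.22]
```

The pull on the tool shows the lugs are held by the roofs. I'll relax a little and release.

Call:
apply_moves(
  increments=[0, 0, 0.15, 0, 0, 0, 0, 0, 0, 0, 0, 0, 0, 0, 70, 0, 0, 0, 0, 70, 0, 0, 0, 0, 70],
)

```text
time: 35.35
position: [0.575, -0.0282, 0.1097]
ee_rot: [0.813, 0.513, -0.083, -0.264]
force: [0.9, -0.1, -1.0]
width: 0.0463
finger_force: 0.0
```

Call:
apply_moves(
  increments=[0, 0, 0, 0, 70, 0, 0, -1, 0, 70, 0, 0, -3, 0, 70, 0, 0, -4, 0, 70, 0, 0, -4, 0, 70],
)

```text
time: 35.98
position: [0.6245, -0.0704, 0.2131]
ee_rot: [0.813, 0.512, -0.082, -0.263]
force: [0.3, 0.3, 0.1]
width: 0.0616
finger_force: 0.0
```

```bash
python3 - <<'E'
from pl import *
import cv2
c=read_camera("scene"); t=read_camera("top"); np.savez("scene4.npz",**c); np.savez("top4.npz",**t)
f=lambda im,x,y:cv2.resize(im[y-40:y+40,x-40:x+40],(398,398),interpolation=cv2.INTER_CUBIC)
cv2.imwrite("pics/end.png",np.hstack([f(c["pixels"],270,200),f(t["pixels"],298,200)])[:,:,::-1])
E
```

```text
35.98 {'qpos': [0.476, 0.778, -0.57, 1.183, 0.021, 1.699, -0.486], 'position': [0.625, -0.07, 0.213], 'force': [0.327, 0.278, 0.137], 'moment': [-0.359, -0.313, -0.047], 'width': 0.062, 'finger_force': 0.0}
[[0.461, 0.79, -0.403], [0.877, -0.336, 0.344], [0.136, -0.512, -0.848]] tilt 32.0 tip az 139.5 y az -23.0
to-seat [ 1.000e-02 -2.000e-02  1.202e+01] Ftool [ 0.41  0.09 -0.15] Mtool [-0.45 -0.15  0.08]
```

View pics/end.png

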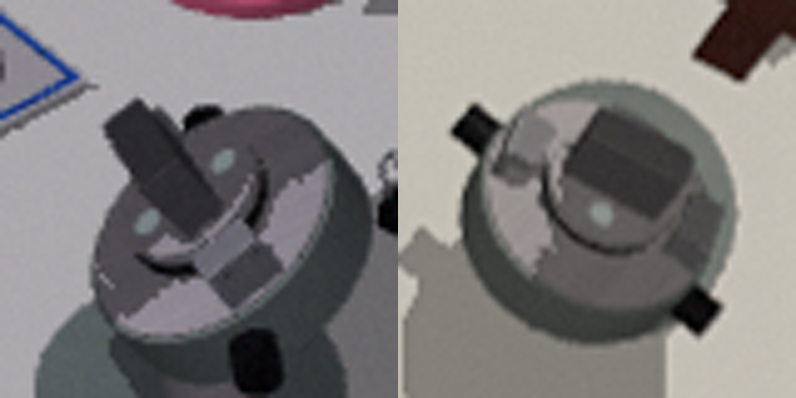

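The scene view (left) shows the holder flat on the stage with both lugs under the hooks, and its two surface dots at about (223,160) and (147,221). I'll check the centring from those dots.

```bash
python3 - <<'E'
from h import *
c=load("scene4.npz"); n=np.array([.404,-.342,.848])
S=np.array([.582,-.034,.124]); k=398/80
m=np.array([230+185/k,160+190.5/k]); p=S+.004*n
print("dots mid",m,"predicted",proj(c,p))
for h in("roofUL 4",): pass
r=np.array([(240/k+230,258/k+160),(0,0)])
# on-plane error: cast ray to stage plane at disc-top height
o,d=ray(c,*m); X=o+d*((p-o)@n)/(d@n); e=X-p; print("offset mm up-slope,y",(e@[-.647,.548,.530]*1e3).round(1),(e@[.647,.763,0]*1e3).round(1))
E
```

```text
dots mid [267.18592965 198.29145729] predicted [267.77486766 199.19606584]
offset mm up-slope,y -0.9 -3.4
```

```bash
python3 -c "
from station import *
print(close_job())"
```

```text
the job is handed in; nothing more can be done
None
```

I handed the job in with the holder on the stage, both lugs under the hooks and holding against a light upward pull, and the gripper clear. The final camera check put it 1–3.5 mm off the stage axis; I could not read the clamp slip, but I felt the end stop at about 0.84 N m and backed off straight away.

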